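# Weigh in the donated tins

## Task

Weigh in the small flat tins on the sorting table: with the pan empty, roll the scale's knurled zero wheel by its edge, click by click, until the zero mark of the dial stands under the pointer, then put all the flat tins on the pan in one straight stack in its middle and let it stand untouched for two seconds so that the weight can be read. After that unload the stack and set the tins upright, side by side, on the floor of the cardboard tray; leave the zero wheel where you set it, do not overload the scale by pressing on it, and do not disturb the other goods.

Things in the scene. Friction and masses are not known exactly. Their poses are not given: they have to be found in the camera images.
- scale: mechanical bench scale, 1.5 kg, fixed: white housing 340 mm (x) by 244 mm (y), top 60 mm above the table. Origin: centre of its underside; its front (its -x) faces roughly to the robot. In front a round dial (134 mm across, tilted 0.40 rad to the front, upper edge 120 mm above the table), behind it the pan; the zero wheel stands out of the housing's top right of the dial (scale frame x -85, y -94 mm).
- wheel_top (a point): highest point of the zero wheel's rim, 77 mm above the table, 17 mm above the housing. The frame's x is the scale's x, the direction in which the top of the rim runs. The dial's drum begins 27 mm to its left (+y).
- zero_wheel (a joint): knurled zero wheel, 44 mm across, 12 mm wide. Rad, 0 = zero mark under the pointer of the empty scale; grows as the top of the rim runs along the scale's +x. 24 clicks a turn (0.262 rad, 5.8 mm of rim), each one graduation. Starts 3 to 8 clicks above 0; stops at 2.4. Rolls by friction under a fingertip laid on top with 4 N or more and drawn along (1 N at the rim); falls into the nearest click.
- pointer_tip (a point): tip of the dial's red pointer, 52 mm from the dial's centre. On the empty scale it points to the scale's rear (+x); load turns it clockwise.
- zero_mark (a point): the zero mark on the dial card, a long line with a black diamond under it, 52 mm from the centre. From it 60 graduations of 25 g (5.5 degrees each) run clockwise.
- dial_center (a point): centre of the dial. The frame's axes are the scale's. The zero wheel turns the card under the pointer, one graduation a click, counter-clockwise as the wheel's value grows.
- pan_center (a point): middle of the pan's flat top, 100 mm above the table when empty. Round steel pan, 190 mm across with a rim 3 mm high and two rings pressed in around the middle (62 and 120 mm across). The frame's z is up.
- pan (a joint): how far the pan has gone down, m: a spring, 6.7 mm per kg, dial full at 0.010 (1.5 kg), stop at 0.012.
- tin1: flat food tin 1, one of up to five identical ones (None when absent): steel, paper label, ring pull on the lid, 62 mm across, 27 mm tall, about 0.11 kg; stands upright on the table at the start. Origin: centre of its underside; z up out of the lid.
- tin2: flat food tin 2, one of up to five identical ones (None when absent): steel, paper label, ring pull on the lid, 62 mm across, 27 mm tall, about 0.11 kg; stands upright on the table at the start. Origin: centre of its underside; z up out of the lid.
- tin3: flat food tin 3, one of up to five identical ones (None when absent): steel, paper label, ring pull on the lid, 62 mm across, 27 mm tall, about 0.11 kg; stands upright on the table at the start. Origin: centre of its underside; z up out of the lid.
- tin4: flat food tin 4, one of up to five identical ones (None when absent): steel, paper label, ring pull on the lid, 62 mm across, 27 mm tall, about 0.11 kg; stands upright on the table at the start. Origin: centre of its underside; z up out of the lid.
- tin5: flat food tin 5, one of up to five identical ones (None when absent): steel, paper label, ring pull on the lid, 62 mm across, 27 mm tall, about 0.11 kg; stands upright on the table at the start. Origin: centre of its underside; z up out of the lid.
- tray: shallow open cardboard tray, loose, 0.35 kg, 320 mm (x) by 240 mm (y), 45 mm high, walls and floor 4 mm thick. Origin: centre of its underside.
- tape: roll of tape lying flat, bystander, 80 mm across, 24 mm high. Origin: centre of its underside.
- carton: small carton, bystander, 60 by 44 mm, 42 mm high. Origin: centre of its underside.
- jar: small jar with a steel lid, bystander, 52 mm across, 54 mm high. Origin: centre of its underside.
- can_a: tall food can, bystander, 73 mm across, 108 mm high. Origin: centre of its underside.
- can_b: tall food can, bystander, 73 mm across, 108 mm high. Origin: centre of its underside.
Things that resemble listed ones, but are neither listed nor needed, are in the scene too. Leave any blue or turquoise look-alike of the tin1 alone.

How it is judged:
By the outcome, as a careful person would: the job done as asked, in the order asked, and still so for the second after the job is handed in, with the robot touching nothing.
Of tin1, tin2, tin3, tin4, tin5 only 3 to 5 are there at a start; the rules pass over those that are not, and their reading is None.
At some moment in a run one of tin1, tin2, tin3, tin4, tin5, tray may be knocked a few centimetres aside while the robot is not near it.
It also fails if it takes over 210 s, if anything falls off the work surface, if the arm or the gripper's body presses on something with over 40 N, if the wrist force passes 120 N, or if a joint passes its speed limit or range.

## Robot

A 6-joint arm with a two-finger parallel gripper is mounted at the origin on the work surface. World frame = base frame: x ahead of the robot, y to its left, z up, the work surface at z = 0. Lengths are in mm, angles in rad, forces in N, time in s.
With the tool pointing down it reaches from about 375 to 900 mm from the base axis. Payload 3.1 kg.
Tool frame: the origin (TCP) lies at the very end of the fingers, on their centre line; the grasp point (between the pads) lies 19 mm behind it; z points along the fingers, y is the direction in which the jaws open and shut (so a half turn about z gives the same grasp; the last joint's range is limited). The gripper opens to 85 mm and grips with 20 to 120 N. Pads are 22 mm wide; open, the fingers measure 114 mm over their backs; the gripper's body (76 mm by 85 mm) begins 54 mm behind the grasp point. The pads swing forward as they close: fully open they stand 13 mm farther back than shut.
Start: joints at [-1.393, 0.527, 1.433, -0, 1.181, -0.178], TCP at [217.734, -585.823, 231.31] pointing down, gripper open.
Joint ranges: [-3.08, 3.08], [-0.75, 2.2], [0.22, 2.44], [-1.43, 4.57], [0, 2.65], [-2.85, 2.85]. Speed limits (rad/s): [2.79, 2.79, 3.14, 3.14, 3.14, 3.14].

## Interface

Orientations are given as a rotation vector (axis times angle).
In Python, from cell import ctrl gives the robot as it stands.
- The arm moves only by the shell command python3 -m jog 'ROWS' [OPENING] [FORCE]. ROWS is JSON, a list of rows, each an object of numbers: "x", "y", "z": the shift along the tool's x, y, z scaled (see below); "ax", "ay", "az": the turn, a rotation vector about the tool's x, y, z scaled (see below). In form: [{"x": .., "y": .., "z": .., "ax": .., "ay": .., "az": ..}, ...]. A call has 1 to 8 rows; each row is the pose to reach, as a shift and turn from the pose commanded when the call began, along the tool's axes at that moment; what a row does not reach only later rows make up. The controller multiplies each number of a shift by 200 mm and each number of a turn by 45 degrees. A row lasts 1/12 s, in which the tool goes at most 41.7 mm and 7.16 degrees, less where a joint would pass 70% of its speed; a pose out of reach is approached as far as the arm can. A call with a number of a shift or a turn outside -1 to 1 is refused whole. A call with a gripper value outside its range is refused whole. OPENING is the gripper command: -1 is shut, 1 is fully open, values between are in proportion, set as the call begins (- or left out, the last holds). The fingers move at their own pace and stop on an object; FORCE is the grip in N (left out, the last holds). Time passes only in rows, so rows that repeat a pose let the fingers close. It gives the time, the measured TCP pose, the force and the opening at its end, in the units of the state.
- ctrl.get_obs(): the state, without advancing time (a new reading comes with each control period).
- ctrl.grab_frame(name): name is "scene" or "top" or "wrist"; returns (picture, depth): 400x640x3 uint8, red, green, blue; 400x640 float32, mm along the optical axis (not along the pixel's ray), 0 where there is no reading.
- ctrl.camera_info(name): a dict with "mtx" (3x3 intrinsics, pixels), "rvec" (rotation vector, rad) and "tvec" (3), from world to camera coordinates, as OpenCV has them; the wrist camera has in their place "T_tool_cam" (4x4, takes a point from camera to tool coordinates, whose origin is the TCP and whose axes are the flange's). Camera axes: x right, y down, z forward; pixel columns grow to the right and rows downward; lengths in mm; the calibration is good to about 2 mm. A picture is of the moment at which its call begins: read the wrist's pose just before it. camera_info takes no time and is no camera call.
- ctrl.finish_job(): hands the job in, once; it reports no verdict.
The state is a dict: "clock": time; "joint_positions": joint angles; "dq": joint speeds; "tau": joint torques, N m; "tcp_pos": TCP position; "ee_rot": TCP orientation; "contact_force": force on the tool from outside, world axes, zero at the start; "moment": the same for the moment, N m; "grip_width": finger opening in mm.
Only numpy, scipy, OpenCV 4.12 (cv2) and the standard library are available. Lean on these libraries where they do the work, as an engineer would, in place of code of your own. Each camera call takes 0.05 s, during which the arm holds its last target.

## Working session

There is one attempt and no reset: what is moved stays moved. The work goes in short steps, Python scripts to look and compute and a shell command to move; the robot and the scene stay as the last step left them, time stands still between calls to the robot, and variables do not carry over. Pictures are saved under pics/ and viewed, and the job is handed in when it is done.

```bash
ls; mkdir -p pics; python3 - <<'E'
from cell import ctrl
import cv2
print(ctrl.get_obs())
for n in ("scene","top","wrist"):
    im,d=ctrl.grab_frame(n); cv2.imwrite(f"pics/{n}0.png",im[:,:,::-1])
    import numpy as np; np.savez(f"pics/{n}0.npz",im=im,d=d)
    print(n,ctrl.camera_info(n))
E
```

```text
pics
{'clock': 0.0, 'joint_positions': array([-1.39352382e+00,  5.28521987e-01,  1.43392192e+00, -4.32234768e-05,
        1.18140363e+00, -1.78456245e-01]), 'dq': array([ 1.32405584e-03, -2.22322766e-04, -6.95931233e-05,  1.25024057e-03,
       -3.55711881e-04,  1.72511197e-03]), 'tau': array([-2.33416495e-04, -4.42350340e+01, -1.78026223e+01, -3.20379750e-04,
        8.49673350e-03,  1.18633500e-05]), 'tcp_pos': array([ 217.58169988, -585.12242762,  230.29309763]), 'ee_rot': array([-3.08980632e+00, -5.55462312e-01,  6.06436111e-05]), 'contact_force': array([1.0252109 , 0.04596614, 0.18388652]), 'moment': array([ 0.00578895, -0.00702926,  0.01133033]), 'grip_width': 85.58175054441786}
scene {'mtx': array([[403.79749739,   0.        , 317.42401953],
       [  0.        , 403.79749739, 203.59457003],
       [  0.        ,   0.        ,   1.        ]]), 'rvec': array([ 1.56742895,  2.02302449, -0.79345583]), 'tvec': array([ 169.14839126, -265.93748218, 1448.80137266])}
top {'mtx': array([[491.88068179,   0.        , 322.23358571],
       [  0.        , 491.88068179, 208.21289548],
       [  0.        ,   0.        ,   1.        ]]), 'rvec': array([ 2.18630368, -2.15059033,  0.07895933]), 'tvec': array([ -30.72412109,  520.96177371, 1509.24453874])}
wrist {'mtx': array([[302.27640199,   0.        , 322.59851311],
       [  0.        , 302.27640199, 202.64112125],
       [  0.        ,   0.        ,   1.        ]]), 'T_tool_cam': array([[ 6.25870039e-04, -9.62968333e-01, -2.69613794e-01,
         6.81710293e+01],
       [ 9.99999707e-01,  7.21545859e-04, -2.55758271e-04,
         2.89468264e-01],
       [ 4.40825833e-04, -2.69613555e-01,  9.62968502e-01,
        -1.43480770e+02],
       [ 0.00000000e+00,  0.00000000e+00,  0.00000000e+00,
         1.00000000e+00]])}
```

View pics/top0.png

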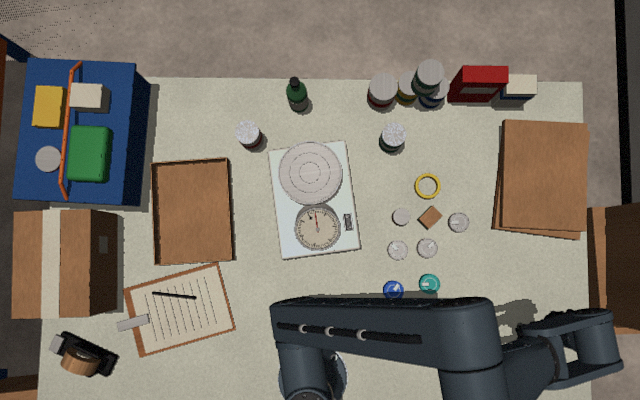

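View pics/scene0.png

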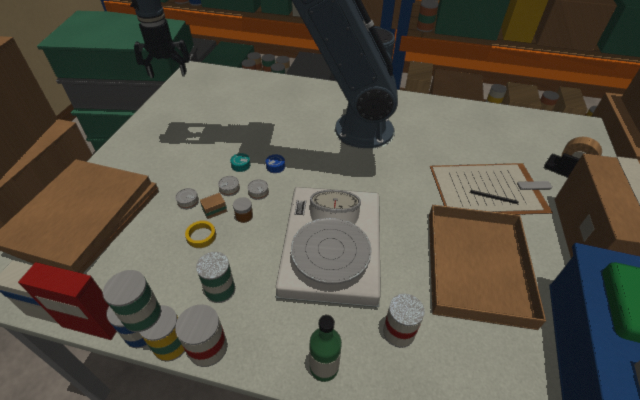

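View pics/wrist0.png

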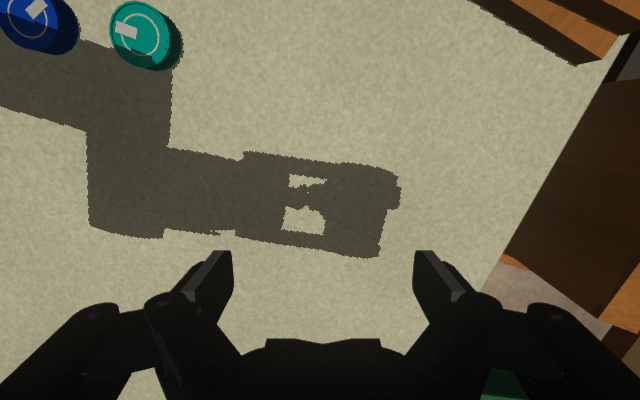

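The top view shows the scale at about (315,200), the tray at (192,210), the tape at (427,186) and the carton at (430,217). What could be taken for a flat tin: white or steel discs at (401,216), (459,222), (397,250) and (427,248), and blue (393,290) and turquoise (429,284) look-alikes. I'll take a close crop and measure sizes and heights.

```bash
cat > h.py <<'E'
import numpy as np, cv2
from cell import ctrl
from scipy.spatial.transform import Rotation as R
def cam(name,obs=None):
    i=ctrl.camera_info(name); K=i["mtx"]
    if name=="wrist":
        T=np.eye(4); T[:3,:3]=R.from_rotvec(obs["ee_rot"]).as_matrix(); T[:3,3]=obs["tcp_pos"]
        M=T@i["T_tool_cam"]; return K,M[:3,:3],M[:3,3]
    Rm=R.from_rotvec(i["rvec"]).as_matrix(); return K,Rm.T,-Rm.T@i["tvec"]
def ray(c,u,v,z):
    K,Rw,o=c; d=Rw@np.array([(u-K[0,2])/K[0,0],(v-K[1,2])/K[1,1],1.]); return o+d*(z-o[2])/d[2]
def proj(c,p):
    K,Rw,o=c; q=Rw.T@(np.asarray(p,float)-o); q=K@q; return q[:2]/q[2]
def pc(c,d):
    K,Rw,o=c; v,u=np.mgrid[:400,:640]
    P=np.stack([(u-K[0,2])/K[0,0]*d,(v-K[1,2])/K[1,1]*d,d],-1)
    return P@Rw.T+o
def shot(name,tag):
    obs=ctrl.get_obs(); im,d=ctrl.grab_frame(name); cv2.imwrite(f"pics/{tag}.png",im[:,:,::-1]); np.savez(f"pics/{tag}.npz",im=im,d=d,p=obs["tcp_pos"],r=obs["ee_rot"])
    return im,d,cam(name,obs)
E
python3 - <<'E'
from h import *
z=np.load("pics/top0.npz"); im,d=z["im"],z["d"]; c=cam("top")
P=pc(c,d)
print("table z",np.median(P[200:300,365:380,2]))
for u,v in [(401,216),(459,222),(397,250),(427,248),(393,290),(429,284),(430,217),(427,186),(392,136),(248,134)]:
    zz=P[v-3:v+4,u-3:u+4,2]; z0=np.median(zz)
    m=(np.abs(P[...,2]-z0)<8).astype(np.uint8)
    m&=(np.hypot(np.arange(640)[None]-u,np.arange(400)[:,None]-v)<20).astype(np.uint8)
    n,l,s,ce=cv2.connectedComponentsWithStats(m); k=l[v,u]
    print((u,v),"z",z0.round(1),"area diam mm",2*np.sqrt(s[k,4]/np.pi)*np.median(d[v-3:v+4,u-3:u+4])/491.9,"pos",ray(c,*ce[k],z0).round(1),ray(c,u,v,z0).round(1))
cv2.imwrite("pics/crop1.png",cv2.resize(im[165:305,365:485,::-1],None,fx=4,fy=4,interpolation=cv2.INTER_CUBIC))
cv2.imwrite("pics/crop2.png",cv2.resize(im[130:270,255:375,::-1],None,fx=4,fy=4,interpolation=cv2.INTER_CUBIC))
E
```

```text
table z 0.5024407299817994
(401, 216) z 54.7 area diam mm 51.185553579224454 pos [ 497.7 -262.8   54.7] [ 498.6 -262.4   54.7]
(459, 222) z 26.9 area diam mm 61.795156016332214 pos [ 485.2 -445.8   26.9] [ 485.  -445.    26.9]
(397, 250) z 26.1 area diam mm 61.45413410216927 pos [ 396.3 -257.2   26.1] [ 395.6 -254.5   26.1]
(427, 248) z 26.2 area diam mm 61.69911379263337 pos [ 404.1 -348.    26.2] [ 403.3 -346.6   26.2]
(393, 290) z 26.8 area diam mm 58.203022482877046 pos [ 274.3 -244.1   26.8] [ 273.7 -242.7   26.8]
(429, 284) z 26.5 area diam mm 61.98769630214536 pos [ 294.5 -354.7   26.5] [ 293.8 -352.4   26.5]
(430, 217) z 43.1 area diam mm 57.86119499315901 pos [ 498.  -353.7   43.1] [ 497.8 -352.5   43.1]
(427, 186) z 0.8 area diam mm 56.85829590146432 pos [ 599.2 -352.2    0.8] [ 599.1 -351.9    0.8]
(392, 136) z 108.6 area diam mm 72.8500303694356 pos [ 738.  -232.9  108.6] [ 732.5 -227.2  108.6]
(248, 134) z 109.1 area diam mm 72.65137827581181 pos [738.9 205.7 109.1] [732.7 201.9 109.1]
```

View pics/crop1.png

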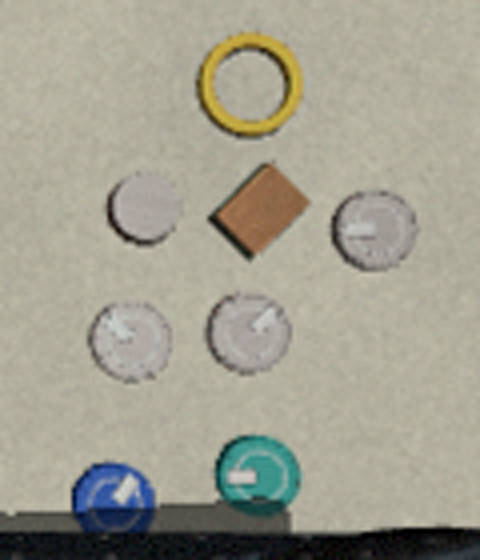

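View pics/crop2.png

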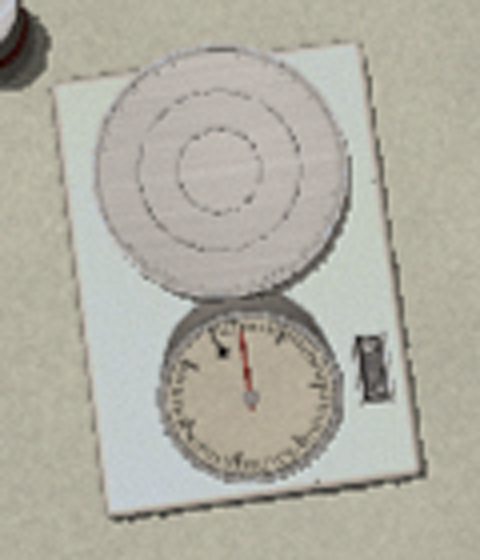

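The crop confirms three steel flat tins with ring pulls, 62 mm across and 26–27 mm high, at (459,222), (397,250) and (427,248). The disc at (401,216) is 54 mm high, so it is the jar. Blue and turquoise are the look-alikes. On the dial, the mark's diamond lies a few graduations counter-clockwise of the pointer. Next are the scale and tray poses.

```bash
cat > meas.py <<'E'
from h import *
def rect(P,mask,zt,c):
    m=cv2.morphologyEx(mask.astype(np.uint8),cv2.MORPH_CLOSE,np.ones((5,5)))
    n,l,s,ce=cv2.connectedComponentsWithStats(m); k=1+np.argmax(s[1:,4])
    cs,_=cv2.findContours((l==k).astype(np.uint8),cv2.RETR_EXTERNAL,cv2.CHAIN_APPROX_NONE)
    pts=np.array([ray(c,u,v,zt)[:2] for u,v in cs[0][:,0]],np.float32)
    return cv2.minAreaRect(pts)
E
python3 - <<'E'
from meas import *
z=np.load("pics/top0.npz"); im,d=z["im"],z["d"]; c=cam("top"); P=pc(c,d)
box=(slice(120,275),slice(250,375))
m=np.zeros((400,640),bool); m[box]=(P[box][...,2]>48)&(P[box][...,2]<130)
# exclude can
m&=~((P[...,0]>690)&(P[...,1]>160))
r=rect(P,m,60,c); print("scale",r)
m=np.zeros((400,640),bool); m[150:270,145:240]=(P[150:270,145:240,2]>30)&(P[150:270,145:240,2]<60)
r=rect(P,m,45,c); print("tray",r)
# pan: points z 98-104
m=(np.abs(P[...,2]-101)<6)&(P[...,0]>520)&(P[...,0]<740)&(np.abs(P[...,1]-10)<120)
n,l,s,ce=cv2.connectedComponentsWithStats(m.astype(np.uint8));k=1+np.argmax(s[1:,4])
print("pan",s[k],np.median(P[...,2][l==k]),ray(c,*ce[k],101), 2*np.sqrt(s[k,4]/np.pi)*np.median(d[l==k])/491.9)
cs,_=cv2.findContours((l==k).astype(np.uint8),cv2.RETR_EXTERNAL,cv2.CHAIN_APPROX_NONE)
(x,y),rr=cv2.minEnclosingCircle(cs[0]); print(x,y,rr,ray(c,x,y,102))
# wheel
m=np.zeros((400,640),bool);b=(slice(205,240),slice(335,362)); m[b]=(im[b].max(-1)<140)
print(np.argwhere(m).mean(0), ray(c,*np.argwhere(m).mean(0)[::-1],72))
E
```

```text
scale ((552.3931274414062, 5.546905517578125), (350.56463623046875, 242.72317504882812), 8.804506301879883)
tray ((505.90771484375, 381.56634521484375), (319.8162841796875, 243.46902465820312), 5.006279945373535)
pan [ 278  141   64   66 3019] 100.79984217077435 [620.46176787  16.02941661 101.        ] 184.53607837267091
310.3416748046875 174.23614501953125 33.83586502075195 [615.20973921  13.63565914 102.        ]
[223.70562771 346.53679654] [471.47829937 -96.76118985  72.        ]
```

```bash
cat > plan.py <<'E'
import sys
from h import *
# plan.py x y z yawdeg : delta in units of jog, tool pointing straight down
a=[float(v) for v in sys.argv[1:]]
o=ctrl.get_obs(); Rc=R.from_rotvec(o["ee_rot"])
y=np.radians(a[3]); c,s=np.cos(y),np.sin(y)
Rt=R.from_matrix(np.array([[c,s,0],[s,-c,0],[0,0,-1.]]))
d=Rc.inv().apply(np.array(a[:3])-o["tcp_pos"])/200
w=(Rc.inv()*Rt).as_rotvec(degrees=True)/45
X=Rc.as_matrix()[:,0]
print("t",o["clock"].__round__(2) if hasattr(o["clock"],"__round__") else o["clock"],"pos",o["tcp_pos"].round(1),"yaw",np.degrees(np.arctan2(X[1],X[0])).round(1),"F",o["contact_force"].round(1),"grip",round(o["grip_width"],1),"q",o["joint_positions"].round(2))
print("shift",d.round(4),"turn",w.round(4))
E
python3 plan.py 430 -30 330 98.6
```

```text
t 0.15 pos [ 217.7 -585.3  230.5] yaw 20.4 F [-0.2  0.2  0.8] grip 85.5 q [-1.39  0.53  1.43  0.    1.18 -0.18]
shift [ 1.9625 -2.2336 -0.4929] turn [-1.5000e-03 -1.8000e-03 -1.7381e+00]
```

```bash
python3 -m jog '[{"z":-0.3,"x":0.1,"y":-0.1},{"z":-0.5,"x":0.3,"y":-0.3,"az":-0.15},{"z":-0.5,"x":0.5,"y":-0.5,"az":-0.3},{"z":-0.5,"x":0.7,"y":-0.7,"az":-0.45},{"z":-0.5,"x":0.9,"y":-0.9,"az":-0.6},{"z":-0.5,"x":1,"y":-1,"az":-0.75},{"z":-0.5,"x":1,"y":-1,"az":-0.9}]' -1 && python3 plan.py 430 -30 330 98.6
```

```text
$[0]: bad value
```

```bash
python3 -m jog '[{"x":0.1,"y":-0.1,"z":-0.3,"ax":0,"ay":0,"az":0},{"x":0.3,"y":-0.3,"z":-0.5,"ax":0,"ay":0,"az":-0.15},{"x":0.5,"y":-0.5,"z":-0.5,"ax":0,"ay":0,"az":-0.3},{"x":0.7,"y":-0.7,"z":-0.5,"ax":0,"ay":0,"az":-0.45},{"x":0.9,"y":-0.9,"z":-0.5,"ax":0,"ay":0,"az":-0.6},{"x":1,"y":-1,"z":-0.5,"ax":0,"ay":0,"az":-0.75},{"x":1,"y":-1,"z":-0.5,"ax":0,"ay":0,"az":-0.9}]' -1 && python3 plan.py 430 -30 330 98.6
```

```text
clock: 0.73
tcp_pos: [323.4, -353.8, 329.3]
ee_rot: [2.704, 1.599, 0.0]
contact_force: [0.9, 0.3, -0.2]
grip_width: 0.8
t 0.73 pos [ 323.4 -353.8  329.3] yaw 61.2 F [ 0.9  0.3 -0.2] grip 0.8 q [-1.06  0.21  1.65  0.    1.28 -0.56]
shift [ 1.6753 -0.3136 -0.0034] turn [ 2.000e-04 -2.000e-04 -8.316e-01]
```

```bash
python3 -m jog '[{"x":0.2,"y":-0.04,"z":0,"ax":0,"ay":0,"az":-0.12},{"x":0.4,"y":-0.08,"z":0,"ax":0,"ay":0,"az":-0.25},{"x":0.6,"y":-0.12,"z":0,"ax":0,"ay":0,"az":-0.4},{"x":0.8,"y":-0.16,"z":0,"ax":0,"ay":0,"az":-0.5},{"x":1,"y":-0.2,"z":0,"ax":0,"ay":0,"az":-0.6},{"x":1,"y":-0.2,"z":0,"ax":0,"ay":0,"az":-0.7},{"x":1,"y":-0.2,"z":0,"ax":0,"ay":0,"az":-0.83}]' -1 && python3 plan.py 430 -60 330 98.6
```

```text
clock: 1.32
tcp_pos: [385.6, -158.6, 329.1]
ee_rot: [-2.044, -2.385, -0.0]
contact_force: [0.3, -0.3, 0.9]
grip_width: -0.1
t 1.32 pos [ 385.6 -158.6  329.1] yaw 98.8 F [ 0.3 -0.3  0.9] grip -0.1 q [-0.66  0.11  1.78  0.    1.25 -0.81]
shift [ 0.4533  0.2946 -0.0045] turn [-0.0002 -0.0005  0.0046]
```

```bash
python3 -m jog '[{"x":0.1,"y":0.1,"z":0.05,"ax":0,"ay":0,"az":0},{"x":0.25,"y":0.2,"z":0.12,"ax":0,"ay":0,"az":0},{"x":0.35,"y":0.3,"z":0.2,"ax":0,"ay":0,"az":0},{"x":0.35,"y":0.3,"z":0.25,"ax":0,"ay":0,"az":0},{"x":0.35,"y":0.3,"z":0.25,"ax":0,"ay":0,"az":0},{"x":0.35,"y":0.3,"z":0.25,"ax":0,"ay":0,"az":0}]' -1 && python3 - <<'E'
from h import *
im,d,c=shot("wrist","w1"); t=shot("top","t1")
print(c[2])
E
```

```text
clock: 1.82
tcp_pos: [434.4, -83.3, 278.7]
ee_rot: [-2.054, -2.375, 0.001]
contact_force: [-0.2, 0.4, 0.2]
grip_width: 0.0
[424.85081297 -16.17665418 422.20963247]
```

View pics/w1.png

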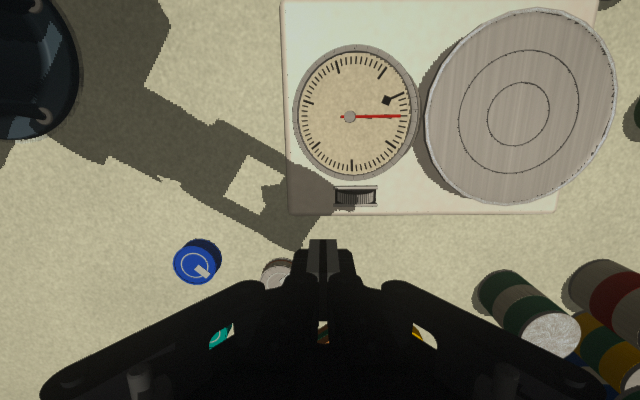

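View pics/t1.png

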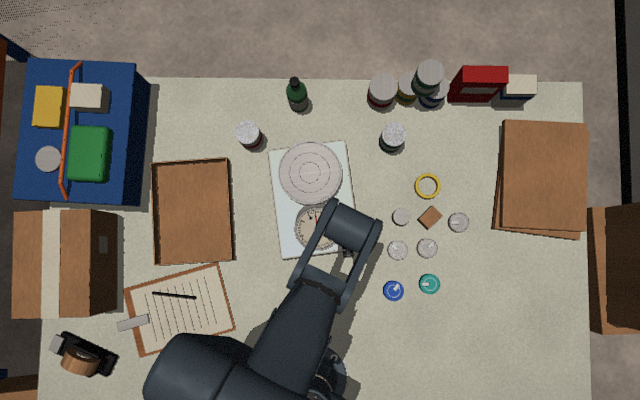

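The wrist view shows the dial centre at (349,117), the pointer tip at (405,116), the diamond at (387,100), the wheel at (355,196) and the pan's ring centre near (518,114). The top view shows only those three tins.

```bash
cat > dial.py <<'E'
from h import *
def dialang(im,c,cen_uv,yaw,r=40,show=None):
    x=np.array([np.cos(yaw),np.sin(yaw),0]); y=np.array([-x[1],x[0],0]); zz=np.array([0,0,1.])
    ex=x*np.cos(.4)+zz*np.sin(.4); n=np.cross(ex,y)
    C=ray(c,*cen_uv,94.)
    out=np.zeros((400,400,3),np.uint8) # rectified dial, up = scale +x, right = -y ; 3px/mm
    g=(np.mgrid[:400,:400]-200)/3.
    W=C+(-g[0])[...,None]*ex+(-g[1])[...,None]*y
    K,Rw,o=c; q=(W-o)@Rw; uv=(q[...,:2]/q[...,2:])*[K[0,0],K[1,1]]+[K[0,2],K[1,2]]
    return cv2.remap(im,uv[...,0].astype(np.float32),uv[...,1].astype(np.float32),cv2.INTER_CUBIC),C
E
python3 - <<'E'
from dial import *
z=np.load("pics/w1.npz"); im,d=z["im"],z["d"]; c=cam("wrist",{"ee_rot":z["r"],"tcp_pos":z["p"]}); P=pc(c,d)
for n,u,v in [("dial",349,117),("wheel",355,190),("pan",518,114),("housing",320,30),("table",150,300)]: print(n,P[v-2:v+3,u-2:u+3].reshape(-1,3).mean(0).round(1))
# housing right edge (bottom in image): white boundary -> yaw
g=im.min(-1)
pts=[]
for u in list(range(390,410,2))+list(range(420,545,4)):
    col=g[195:230,u].astype(int); k=195+np.argmax(-(np.diff(col))); pts.append(ray(c,u,k+.5,60))
pts=np.array(pts); f=np.polyfit(pts[:,0],pts[:,1],1); print("edge yaw",np.degrees(np.arctan(f[0])),"resid",np.std(pts[:,1]-np.polyval(f,pts[:,0])),f)
# pan outer contour : rim top z 103
m=((P[...,2]>97)&(P[...,0]>520)).astype(np.uint8); n,l,s,ce=cv2.connectedComponentsWithStats(m);k=1+np.argmax(s[1:,4])
cs,_=cv2.findContours((l==k).astype(np.uint8),cv2.RETR_EXTERNAL,cv2.CHAIN_APPROX_NONE)
q=np.array([ray(c,u,v,103)[:2] for u,v in cs[0][:,0]],np.float32); print("pan",cv2.minEnclosingCircle(q),cv2.fitEllipse(q))
# inner ring
hs=cv2.adaptiveThreshold(cv2.cvtColor(im,cv2.COLOR_RGB2GRAY),255,cv2.ADAPTIVE_THRESH_MEAN_C,cv2.THRESH_BINARY_INV,11,18)
n,l,s,ce=cv2.connectedComponentsWithStats(hs)
ring=[]
for v,u in np.argwhere(hs>0):
    p=ray(c,u,v,100)[:2]
    r=np.hypot(*(p-[616,14]))
    if 22<r<40: ring.append(p)
ring=np.array(ring,np.float32); print("ring62",len(ring),cv2.fitEllipse(ring))
# wheel blob
m=np.zeros((400,640),bool); b=(slice(184,208),slice(333,380)); m[b]=P[b][...,2]>66
vv=np.argwhere(m); print("wheel blob",len(vv),P[m].mean(0),P[m].max(0),P[m].min(0))
o,C=dialang(im,c,(349,117),np.radians(8.6)); cv2.imwrite("pics/dial1.png",o[:,:,::-1]); print(C)
E
```

```text
dial [450.2 -11.  108. ]
wheel [475.3 -93.6  63.6]
pan [620.7  16.9 100.7]
housing [408.2  73.6  60.9]
table [ 192.5 -331.5    0.9]
edge yaw 8.89644729564481 resid 5.497858477306804 [ 1.56532295e-01 -1.98207661e+02]
pan ((619.5428466796875, 16.41942024230957), 97.15697479248047) ((619.7954711914062, 16.645729064941406), (190.40077209472656, 192.67324829101562), 100.66558074951172)
ring62 299 ((620.9138793945312, 16.40143394470215), (62.22003173828125, 62.39230728149414), 96.71361541748047)
wheel blob 393 [474.82925432 -98.95143523  78.29506916] [503.51675763 -16.17700587 422.20948286] [ 424.85192407 -110.58407751   66.00308236]
[451.29312507 -10.84193821  94.        ]
```

View pics/dial1.png

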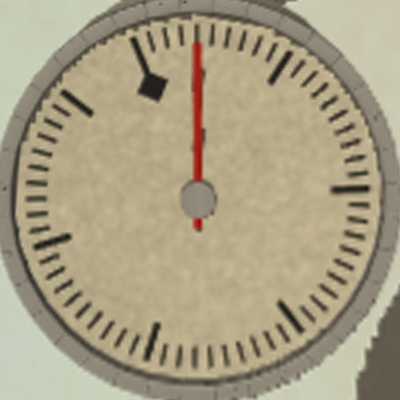

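The rectified dial shows the pointer straight up and the zero mark about 21.7° counter-clockwise. That is 4 graduations, so the wheel is 4 clicks above zero and the rim's top must run about 23 mm towards −x. Now I'll locate the wheel precisely.

```bash
python3 - <<'E'
from dial import *
z=np.load("pics/w1.npz"); im,d=z["im"],z["d"]; c=cam("wrist",{"ee_rot":z["r"],"tcp_pos":z["p"]}); P=pc(c,d)
m=np.zeros((400,640),bool); b=(slice(180,212),slice(328,385)); m[b]=(P[b][...,2]>66)&(P[b][...,2]<85)
print("hi",m.sum(),np.median(P[m],0),np.percentile(P[m],[3,97],axis=0))
cv2.imwrite("pics/whl.png",cv2.resize(im[170:220,310:400,::-1],None,fx=8,fy=8,interpolation=cv2.INTER_CUBIC))
# knurl dark mask
k=np.zeros((400,640),np.uint8); k[b]=(im[b].max(-1)<150); k[:, :334]=0
o=(552,5.5)
for yaw in (8.6,9.0):
    for D in (94,108):
        pass
y=np.radians(9.); X=np.array([np.cos(y),np.sin(y)]);Y=np.array([-X[1],X[0]])
pan=np.array([620.3,16.5])
w=np.median(P[m],0)[:2]
print("wheel in scale axes rel pan",(w-pan)@X,(w-pan)@Y,"dial",(np.array([450.5,-11])-pan)@X,(np.array([450.5,-11])-pan)@Y)
E
```

```text
hi 388 [475.19511798 -99.86100385  74.76547153] [[ 457.47616267 -107.88934632   66.63124967]
 [ 494.58943095  -93.1078086    78.79233342]]
wheel in scale axes rel pan -161.5212715261825 -92.2290022098567 dial -172.0114280216607 -0.5988572025350933
```

View pics/whl.png

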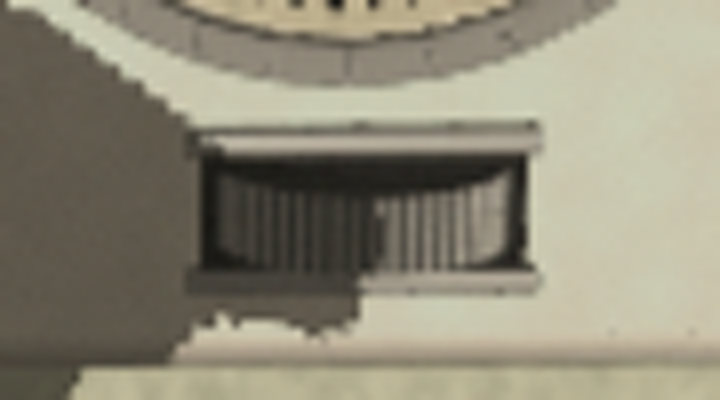

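```bash
python3 plan.py 482 -99 95 98.9
```

```text
t 1.92 pos [435.  -84.4 279.7] yaw 98.2 F [-0.1  0.4 -1.5] grip -0.1 q [-0.44  0.21  1.8  -0.    1.12 -0.59]
shift [-0.1053  0.2216  0.9236] turn [ 0.0009  0.0009 -0.0158]
```

```bash
python3 -m jog '[{"x":-0.1,"y":0.2,"z":0.15,"ax":0,"ay":0,"az":-0.016},{"x":-0.105,"y":0.222,"z":0.35,"ax":0,"ay":0,"az":-0.016},{"x":-0.105,"y":0.222,"z":0.55,"ax":0,"ay":0,"az":-0.016},{"x":-0.105,"y":0.222,"z":0.75,"ax":0,"ay":0,"az":-0.016},{"x":-0.105,"y":0.222,"z":0.87,"ax":0,"ay":0,"az":-0.016},{"x":-0.105,"y":0.222,"z":0.92,"ax":0,"ay":0,"az":-0.016},{"x":-0.105,"y":0.222,"z":0.92,"ax":0,"ay":0,"az":-0.016}]' -1 && python3 plan.py 482 -99 78 98.9; python3 - <<'E'
from h import *
shot("wrist","w2")
E
```

```text
clock: 2.5
tcp_pos: [480.7, -98.6, 93.6]
ee_rot: [-2.041, -2.383, 0.002]
contact_force: [-0.6, -0.5, 0.4]
grip_width: -0.1
t 2.5 pos [480.7 -98.6  93.6] yaw 98.9 F [-0.6 -0.5  0.4] grip -0.1 q [-0.43  0.58  1.88 -0.    0.68 -0.59]
shift [-0.0031  0.0064  0.0779] turn [-0.0044 -0.0028 -0.0009]
```

View pics/w2.png

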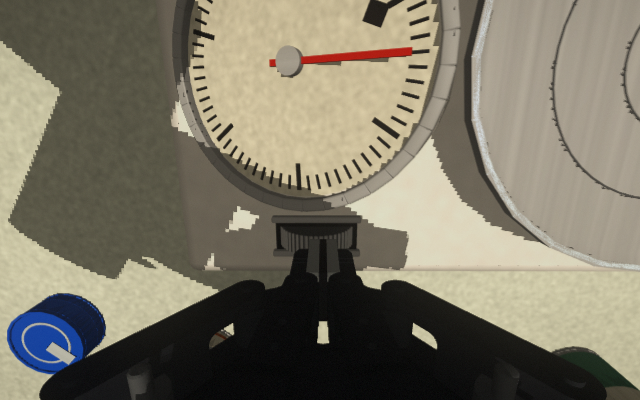

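Fingertips at (322,242) stand over the wheel at (315,236), with the drum clear at the top. I'll descend gently and watch the force.

```bash
python3 -m jog '[{"x":-0.003,"y":0.006,"z":0.025,"ax":0,"ay":0,"az":0},{"x":-0.003,"y":0.006,"z":0.05,"ax":0,"ay":0,"az":0},{"x":-0.003,"y":0.006,"z":0.065,"ax":0,"ay":0,"az":0},{"x":-0.003,"y":0.006,"z":0.07,"ax":0,"ay":0,"az":0}]'; python3 -m jog '[{"x":0,"y":0,"z":0.005,"ax":0,"ay":0,"az":0},{"x":0,"y":0,"z":0.005,"ax":0,"ay":0,"az":0}]'
```

```text
clock: 2.88
tcp_pos: [483.5, -98.7, 81.8]
ee_rot: [2.04, 2.387, 0.001]
contact_force: [0.1, -0.4, 0.2]
grip_width: -0.3
clock: 3.05
tcp_pos: [483.2, -98.5, 80.4]
ee_rot: [2.041, 2.388, 0.0]
contact_force: [-1.0, 0.6, 0.2]
grip_width: 0.0
```

```bash
for i in 1 2 ; do echo; done; python3 -m jog '[{"x":0,"y":0,"z":0.005,"ax":0,"ay":0,"az":0},{"x":0,"y":0,"z":0.005,"ax":0,"ay":0,"az":0}]' | grep -E "tcp|force"; python3 -m jog '[{"x":0,"y":0,"z":0.005,"ax":0,"ay":0,"az":0},{"x":0,"y":0,"z":0.005,"ax":0,"ay":0,"az":0}]'| grep -E "tcp|force"
```

```text
tcp_pos: [483.1, -98.5, 79.2]
contact_force: [0.2, 0.3, 1.3]
tcp_pos: [483.0, -98.5, 78.0]
contact_force: [0.3, -0.2, 0.5]
```

```bash
python3 -m jog '[{"x":0,"y":0,"z":0.005,"ax":0,"ay":0,"az":0},{"x":0,"y":0,"z":0.005,"ax":0,"ay":0,"az":0}]'| grep -E "tcp|force"
```

```text
tcp_pos: [483.1, -98.6, 77.1]
contact_force: [-0.4, -0.3, 0.5]
```

```bash
python3 -m jog '[{"x":0,"y":0,"z":0.004,"ax":0,"ay":0,"az":0},{"x":0,"y":0,"z":0.004,"ax":0,"ay":0,"az":0}]'| grep -E "tcp|force"; python3 -m jog '[{"x":0,"y":0,"z":0.003,"ax":0,"ay":0,"az":0},{"x":0,"y":0,"z":0.003,"ax":0,"ay":0,"az":0}]'| grep -E "tcp|force"
```

```text
tcp_pos: [483.5, -98.6, 76.9]
contact_force: [-0.2, -0.1, 5.4]
tcp_pos: [483.9, -98.5, 76.7]
contact_force: [-0.8, 1.5, 9.0]
```

```bash
python3 -m jog '[{"x":0,"y":-0.01,"z":0,"ax":0,"ay":0,"az":0},{"x":0,"y":-0.02,"z":0,"ax":0,"ay":0,"az":0},{"x":0,"y":-0.03,"z":0,"ax":0,"ay":0,"az":0},{"x":0,"y":-0.04,"z":0,"ax":0,"ay":0,"az":0},{"x":0,"y":-0.05,"z":0,"ax":0,"ay":0,"az":0},{"x":0,"y":-0.06,"z":0,"ax":0,"ay":0,"az":0},{"x":0,"y":-0.06,"z":0,"ax":0,"ay":0,"az":0}]'| grep -E "tcp|force"; python3 - <<'E'
from h import *
shot("wrist","w3")
E
```

```text
tcp_pos: [471.7, -100.5, 76.8]
contact_force: [-0.7, 2.4, 9.9]
```

View pics/w3.png

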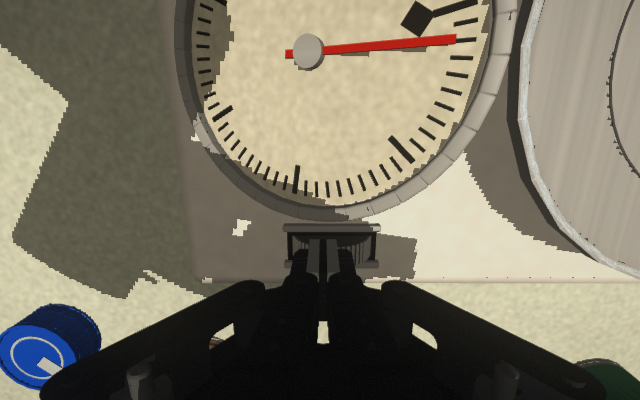

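The mark's diamond at (417,18) now stands about 2 graduations from the pointer, half way. I'll lift, go back, and stroke again.

```bash
python3 -m jog '[{"x":0,"y":0,"z":-0.03,"ax":0,"ay":0,"az":0},{"x":0,"y":0.02,"z":-0.04,"ax":0,"ay":0,"az":0},{"x":-0.005,"y":0.06,"z":-0.04,"ax":0,"ay":0,"az":0},{"x":-0.005,"y":0.06,"z":-0.03,"ax":0,"ay":0,"az":0},{"x":-0.005,"y":0.06,"z":-0.01,"ax":0,"ay":0,"az":0},{"x":-0.005,"y":0.06,"z":-0.003,"ax":0,"ay":0,"az":0},{"x":-0.005,"y":0.06,"z":0,"ax":0,"ay":0,"az":0},{"x":-0.005,"y":0.06,"z":0,"ax":0,"ay":0,"az":0}]'| grep -E "tcp|force"; python3 - <<'E'
from h import *
shot("wrist","w4")
E
```

```text
tcp_pos: [484.7, -99.7, 76.6]
contact_force: [1.7, 2.5, 11.1]
```

View pics/w4.png

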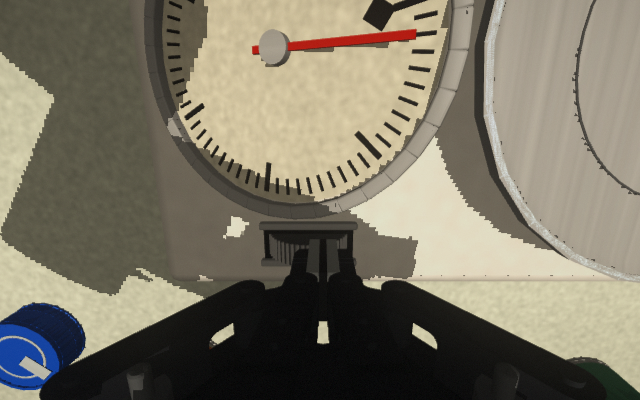

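Two graduations remain: ticks at (427,33) and (425,14), then the mark.

```bash
python3 -m jog '[{"x":0,"y":-0.01,"z":0,"ax":0,"ay":0,"az":0},{"x":0,"y":-0.02,"z":0,"ax":0,"ay":0,"az":0},{"x":0,"y":-0.03,"z":0,"ax":0,"ay":0,"az":0},{"x":0,"y":-0.04,"z":0,"ax":0,"ay":0,"az":0},{"x":0,"y":-0.05,"z":0,"ax":0,"ay":0,"az":0},{"x":0,"y":-0.059,"z":0,"ax":0,"ay":0,"az":0},{"x":0,"y":-0.059,"z":0,"ax":0,"ay":0,"az":0}]'| grep -E "tcp|force"; python3 -m jog '[{"x":0,"y":0,"z":-0.03,"ax":0,"ay":0,"az":0},{"x":0,"y":0,"z":-0.2,"ax":0,"ay":0,"az":0},{"x":-0.1,"y":0,"z":-0.4,"ax":0,"ay":0,"az":0},{"x":-0.2,"y":0,"z":-0.6,"ax":0,"ay":0,"az":0},{"x":-0.2,"y":0,"z":-0.8,"ax":0,"ay":0,"az":0},{"x":-0.2,"y":0,"z":-0.9,"ax":0,"ay":0,"az":0}]' -1; python3 - <<'E'
from h import *
shot("wrist","w5")
E
```

```text
tcp_pos: [472.3, -101.6, 76.8]
contact_force: [0.3, 0.9, 13.0]
clock: 6.32
tcp_pos: [479.2, -142.7, 259.4]
ee_rot: [2.039, 2.383, 0.001]
contact_force: [0.5, -0.1, -0.5]
grip_width: -0.1
```

View pics/w5.png

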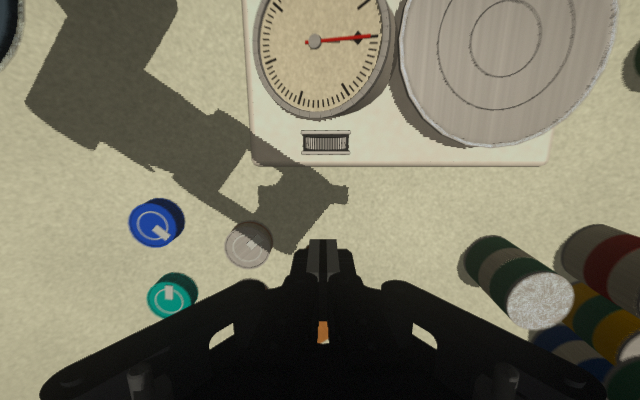

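```bash
python3 - <<'E'
from dial import *
z=np.load("pics/w5.npz"); im,d=z["im"],z["d"]; c=cam("wrist",{"ee_rot":z["r"],"tcp_pos":z["p"]}); P=pc(c,d)
o,C=dialang(im,c,(314,41),np.radians(8.9)); cv2.imwrite("pics/dial5.png",o[:,:,::-1])
E
```

```text
(no output)
```

View pics/dial5.png

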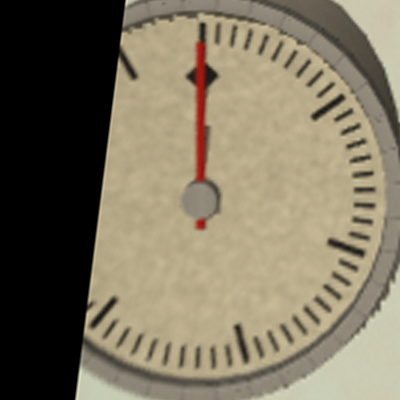

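The zero mark stands under the pointer. Now the tins: I'll fix tin A with a fresh measurement.

```bash
cat > tins.py <<'E'
from h import *
def tins(name="top",tag=None,zt=27,lo=18,hi=36,dia=62):
    im,d,c=shot(name,tag); P=pc(c,d)
    m=((P[...,2]>lo)&(P[...,2]<hi)&(d>0)&(P[...,0]>250)&(P[...,0]<760)).astype(np.uint8)
    n,l,s,ce=cv2.connectedComponentsWithStats(m)
    for k in range(1,n):
        if s[k,4]<60: continue
        cs,_=cv2.findContours((l==k).astype(np.uint8),cv2.RETR_EXTERNAL,cv2.CHAIN_APPROX_NONE)
        if len(cs[0])<12: continue
        q=np.array([ray(c,u,v,zt)[:2] for u,v in cs[0][:,0]],np.float32)
        (x,y),(a,b),_=cv2.fitEllipse(q)
        if 40<a and b<85: print(name,"centre",round(x,1),round(y,1),"dia",round(a,1),round(b,1),"z",np.median(P[...,2][l==k]).round(1),"rgb",np.median(im[l==k],0),"px",ce[k].round())
if __name__=="__main__":
    import sys; tins(sys.argv[1],sys.argv[2])
E
python3 tins.py top t2; python3 tins.py wrist w6; python3 plan.py 396.5 -257 80 98.9
```

```text
top centre 596.2 -348.4 dia 76.4 78.0 z 24.7 rgb [191. 165.  66.] px [428. 186.]
top centre 485.2 -444.9 dia 58.1 62.1 z 26.5 rgb [165. 160. 154.] px [459. 222.]
top centre 404.0 -347.6 dia 58.8 60.0 z 26.4 rgb [172. 167. 161.] px [427. 248.]
top centre 395.8 -258.7 dia 55.6 60.1 z 26.4 rgb [176. 171. 165.] px [398. 250.]
top centre 294.3 -354.5 dia 59.4 59.7 z 26.0 rgb [ 65. 151. 143.] px [430. 284.]
top centre 274.5 -243.7 dia 51.3 61.9 z 26.0 rgb [ 60.  95. 166.] px [393. 290.]
wrist centre 274.8 -242.8 dia 55.3 65.5 z 26.9 rgb [ 30.  66. 149.] px [155. 223.]
wrist centre 395.8 -256.1 dia 60.7 64.4 z 26.9 rgb [153. 145. 130.] px [246. 245.]
wrist centre 293.8 -350.9 dia 55.9 69.2 z 26.8 rgb [ 14. 135. 116.] px [168. 296.]
t 6.47 pos [ 478.5 -141.4  257.3] yaw 98.9 F [-0.9  0.3 -0.6] grip -0.1 q [-0.51  0.32  1.71 -0.    1.1  -0.67]
shift [-0.5049 -0.4975  0.886 ] turn [0.004  0.0031 0.0009]
```

```bash
python3 -m jog '[{"x":-0.12,"y":-0.12,"z":0,"ax":0,"ay":0,"az":0},{"x":-0.26,"y":-0.26,"z":0.05,"ax":0,"ay":0,"az":0},{"x":-0.4,"y":-0.4,"z":0.2,"ax":0,"ay":0,"az":0},{"x":-0.5,"y":-0.5,"z":0.4,"ax":0,"ay":0,"az":0},{"x":-0.505,"y":-0.5,"z":0.6,"ax":0,"ay":0,"az":0},{"x":-0.505,"y":-0.5,"z":0.75,"ax":0,"ay":0,"az":0},{"x":-0.505,"y":-0.5,"z":0.85,"ax":0,"ay":0,"az":0},{"x":-0.505,"y":-0.5,"z":0.88,"ax":0,"ay":0,"az":0}]' 1 40 >/dev/null; python3 tins.py wrist w7; python3 plan.py 396 -256.5 0.5 98.9
```

```text
wrist centre 274.6 -243.6 dia 56.4 64.6 z 26.9 rgb [18. 35. 78.] px [148. 182.]
wrist centre 395.3 -257.1 dia 61.0 62.7 z 27.0 rgb [84. 80. 71.] px [329. 229.]
t 7.18 pos [ 391.9 -253.5   75.7] yaw 98.9 F [-0.5 -0.1 -1. ] grip 85.6 q [-0.81  0.6   1.95 -0.    0.61 -0.97]
shift [-0.0212  0.0202  0.3755] turn [-0.0077 -0.0112  0.0006]
```

View pics/w7.png

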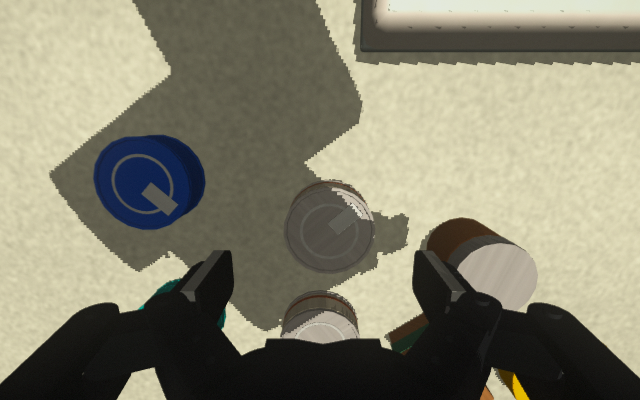

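Tin A lies between the jaws at (329,229), and the jar at (480,270) is clear of the right finger. Descending.

```bash
python3 -m jog '[{"x":-0.01,"y":0.01,"z":0.02,"ax":0,"ay":0,"az":0},{"x":-0.02,"y":0.018,"z":0.1,"ax":0,"ay":0,"az":0},{"x":-0.02,"y":0.018,"z":0.18,"ax":0,"ay":0,"az":0},{"x":-0.02,"y":0.018,"z":0.24,"ax":0,"ay":0,"az":0},{"x":-0.02,"y":0.018,"z":0.25,"ax":0,"ay":0,"az":0},{"x":-0.02,"y":0.018,"z":0.25,"ax":0,"ay":0,"az":0}]'; python3 plan.py 395.6 -256.9 0.5 98.9
```

```text
clock: 7.68
tcp_pos: [399.5, -259.7, 30.2]
ee_rot: [2.04, 2.388, -0.0]
contact_force: [0.1, 0.3, 0.3]
grip_width: 85.5
t 7.68 pos [ 399.5 -259.7   30.2] yaw 99.0 F [0.1 0.3 0.3] grip 85.5 q [-0.81  0.7   1.95 -0.    0.5  -0.97]
shift [ 0.017  -0.0171  0.1484] turn [0.0006 0.0009 0.0022]
```

```bash
python3 -m jog '[{"x":0.017,"y":-0.017,"z":0.02,"ax":0,"ay":0,"az":0},{"x":0.017,"y":-0.017,"z":0.06,"ax":0,"ay":0,"az":0},{"x":0.017,"y":-0.017,"z":0.1,"ax":0,"ay":0,"az":0},{"x":0.017,"y":-0.017,"z":0.13,"ax":0,"ay":0,"az":0},{"x":0.017,"y":-0.017,"z":0.147,"ax":0,"ay":0,"az":0},{"x":0.017,"y":-0.017,"z":0.147,"ax":0,"ay":0,"az":0},{"x":0.017,"y":-0.017,"z":0.147,"ax":0,"ay":0,"az":0}]'
```

```text
clock: 8.27
tcp_pos: [394.9, -256.7, -0.0]
ee_rot: [-2.041, -2.388, -0.0]
contact_force: [0.6, -0.7, 0.4]
grip_width: 85.4
```

```bash
python3 -m jog '[{"x":0,"y":0,"z":0,"ax":0,"ay":0,"az":0},{"x":0,"y":0,"z":0,"ax":0,"ay":0,"az":0},{"x":0,"y":0,"z":0,"ax":0,"ay":0,"az":0},{"x":0,"y":0,"z":0,"ax":0,"ay":0,"az":0},{"x":0,"y":0,"z":0,"ax":0,"ay":0,"az":0},{"x":0,"y":0,"z":0,"ax":0,"ay":0,"az":0}]' -1 40
```

```text
clock: 8.77
tcp_pos: [395.2, -256.9, 0.8]
ee_rot: [2.041, 2.388, -0.0]
contact_force: [0.0, 0.8, 6.0]
grip_width: 60.5
```

```bash
python3 -m jog '[{"x":0,"y":0,"z":-0.02,"ax":0,"ay":0,"az":0},{"x":0,"y":0,"z":-0.1,"ax":0,"ay":0,"az":0},{"x":0,"y":0,"z":-0.3,"ax":0,"ay":0,"az":0},{"x":0,"y":0,"z":-0.5,"ax":0,"ay":0,"az":0},{"x":0,"y":0,"z":-0.7,"ax":0,"ay":0,"az":0},{"x":0,"y":0,"z":-0.85,"ax":0,"ay":0,"az":0},{"x":0,"y":0,"z":-0.9,"ax":0,"ay":0,"az":0},{"x":0,"y":0,"z":-0.9,"ax":0,"ay":0,"az":0}]'; python3 - <<'E'
from h import *
shot("wrist","w8")
E
python3 plan.py 620.6 16.5 160 98.9
```

```text
clock: 9.43
tcp_pos: [396.3, -258.0, 183.3]
ee_rot: [2.036, 2.383, -0.001]
contact_force: [-0.2, 0.0, -2.4]
grip_width: 60.6
t 9.48 pos [ 395.4 -257.1  181.5] yaw 99.0 F [-0.2  0.5 -1.6] grip 60.8 q [-0.81  0.4   1.86  0.    0.88 -0.97]
shift [1.1762 1.3253 0.1068] turn [0.0023 0.0033 0.0014]
```

View pics/w8.png

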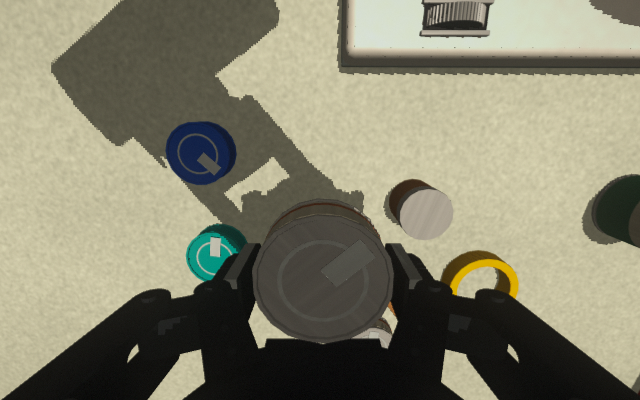

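The tin is held level and centred at (323,275). Carrying it over the pan.

```bash
cat > held.py <<'E'
from h import *
# centre of held/under tin lid relative to TCP, tool axes
import sys
obs=ctrl.get_obs(); im,d,c=shot("wrist",sys.argv[1]); i=ctrl.camera_info("wrist"); T=i["T_tool_cam"]
P=pc((i["mtx"],T[:3,:3],T[:3,3]),d)
zt=float(sys.argv[2]) if len(sys.argv)>2 else -27
m=((np.abs(P[...,2]-zt)<6)&(np.hypot(P[...,0],P[...,1])<50)&(d>0)).astype(np.uint8)
m=cv2.morphologyEx(m,cv2.MORPH_OPEN,np.ones((7,7)))
n,l,s,ce=cv2.connectedComponentsWithStats(m); k=1+np.argmax(s[1:,4]); m=l==k
zt=np.median(P[...,2][m])
cs,_=cv2.findContours(m.astype(np.uint8),cv2.RETR_EXTERNAL,cv2.CHAIN_APPROX_NONE)
q=np.array([ray((i["mtx"],T[:3,:3],T[:3,3]),u,v,zt)[:2] for u,v in cs[0][:,0]],np.float32)
print("lid tool z",zt.round(1),"ellipse tool xy",cv2.fitEllipse(q),"minEncl",cv2.minEnclosingCircle(q))
E
python3 -m jog '[{"x":0.1,"y":0.11,"z":0,"ax":0,"ay":0,"az":0},{"x":0.22,"y":0.24,"z":0,"ax":0,"ay":0,"az":0},{"x":0.35,"y":0.39,"z":0,"ax":0,"ay":0,"az":0},{"x":0.48,"y":0.54,"z":0,"ax":0,"ay":0,"az":0},{"x":0.61,"y":0.69,"z":0,"ax":0,"ay":0,"az":0},{"x":0.73,"y":0.83,"z":0,"ax":0,"ay":0,"az":0},{"x":0.8,"y":0.95,"z":0,"ax":0,"ay":0,"az":0},{"x":0.85,"y":1,"z":0,"ax":0,"ay":0,"az":0}]' >/dev/null; python3 -m jog '[{"x":0,"y":0,"z":0,"ax":0,"ay":0,"az":0},{"x":0,"y":0,"z":0,"ax":0,"ay":0,"az":0}]'; python3 held.py w9; python3 plan.py 620.6 16.5 160 98.9
```

```text
clock: 10.32
tcp_pos: [564.6, -57.1, 178.3]
ee_rot: [-2.037, -2.387, 0.004]
contact_force: [0.2, -0.5, -0.3]
grip_width: 60.7
lid tool z -26.1 ellipse tool xy ((-0.1973109245300293, -0.11919408291578293), (60.936248779296875, 66.83757019042969), 178.83534240722656) minEncl ((5.209059238433838, -0.05867753550410271), 37.165985107421875)
t 10.37 pos [564.3 -57.9 178.7] yaw 99.0 F [ 0.4 -0.9 -0.7] grip 60.6 q [-0.3   0.52  1.63 -0.    1.   -0.45]
shift [0.3235 0.3365 0.0925] turn [-0.0054 -0.0016  0.0013]
```

```bash
python3 -m jog '[{"x":0.08,"y":0.08,"z":0.02,"ax":0,"ay":0,"az":0},{"x":0.18,"y":0.18,"z":0.06,"ax":0,"ay":0,"az":0},{"x":0.27,"y":0.28,"z":0.12,"ax":0,"ay":0,"az":0},{"x":0.323,"y":0.335,"z":0.2,"ax":0,"ay":0,"az":0},{"x":0.323,"y":0.336,"z":0.28,"ax":0,"ay":0,"az":0},{"x":0.323,"y":0.336,"z":0.33,"ax":0,"ay":0,"az":0},{"x":0.323,"y":0.336,"z":0.34,"ax":0,"ay":0,"az":0},{"x":0.323,"y":0.336,"z":0.34,"ax":0,"ay":0,"az":0}]' ; python3 plan.py 620.6 16.5 101.5 98.9
```

```text
clock: 11.03
tcp_pos: [620.8, 15.2, 111.3]
ee_rot: [-2.042, -2.384, 0.003]
contact_force: [-0.0, -0.5, -1.4]
grip_width: 61.0
t 11.03 pos [620.8  15.2 111.3] yaw 98.8 F [-0.  -0.5 -1.4] grip 61.0 q [-0.16  0.67  1.54 -0.    0.93 -0.31]
shift [ 0.0064 -0.0001  0.0489] turn [-0.0042 -0.001  -0.0012]
```

```bash
python3 -m jog '[{"x":0.005,"y":0,"z":0.015,"ax":0,"ay":0,"az":0},{"x":0.005,"y":0,"z":0.03,"ax":0,"ay":0,"az":0},{"x":0.005,"y":0,"z":0.04,"ax":0,"ay":0,"az":0},{"x":0.005,"y":0,"z":0.045,"ax":0,"ay":0,"az":0},{"x":0.005,"y":0,"z":0.045,"ax":0,"ay":0,"az":0},{"x":0.005,"y":0,"z":0.045,"ax":0,"ay":0,"az":0}]' ; python3 plan.py 620.6 16.5 101.5 98.9
```

```text
clock: 11.53
tcp_pos: [622.4, 17.5, 103.5]
ee_rot: [2.041, 2.388, 0.0]
contact_force: [-0.7, 0.2, -1.2]
grip_width: 60.9
t 11.53 pos [622.4  17.5 103.5] yaw 99.0 F [-0.7  0.2 -1.2] grip 60.9 q [-0.15  0.68  1.54 -0.    0.91 -0.31]
shift [-0.0036 -0.0097  0.0102] turn [0.0004 0.0002 0.0012]
```

```bash
python3 -m jog '[{"x":-0.004,"y":-0.01,"z":0.003,"ax":0,"ay":0,"az":0},{"x":-0.004,"y":-0.01,"z":0.007,"ax":0,"ay":0,"az":0},{"x":-0.004,"y":-0.01,"z":0.011,"ax":0,"ay":0,"az":0},{"x":-0.004,"y":-0.01,"z":0.011,"ax":0,"ay":0,"az":0},{"x":-0.004,"y":-0.01,"z":0.011,"ax":0,"ay":0,"az":0}]'
```

```text
clock: 11.95
tcp_pos: [620.4, 16.5, 101.1]
ee_rot: [-2.041, -2.388, 0.0]
contact_force: [0.7, 0.3, -1.6]
grip_width: 60.6
```

```bash
python3 -m jog '[{"x":0,"y":0,"z":0.004,"ax":0,"ay":0,"az":0},{"x":0,"y":0,"z":0.004,"ax":0,"ay":0,"az":0},{"x":0,"y":0,"z":0.004,"ax":0,"ay":0,"az":0}]' |grep -E "tcp|force"; python3 -m jog '[{"x":0,"y":0,"z":0.003,"ax":0,"ay":0,"az":0},{"x":0,"y":0,"z":0.003,"ax":0,"ay":0,"az":0},{"x":0,"y":0,"z":0.003,"ax":0,"ay":0,"az":0}]' |grep -E "tcp|force"
```

```text
tcp_pos: [620.5, 16.5, 100.4]
contact_force: [-0.0, -0.2, -1.1]
tcp_pos: [620.6, 16.5, 99.9]
contact_force: [-0.2, -0.4, 0.1]
```

```bash
python3 -m jog '[{"x":0,"y":0,"z":0,"ax":0,"ay":0,"az":0},{"x":0,"y":0,"z":0,"ax":0,"ay":0,"az":0},{"x":0,"y":0,"z":0,"ax":0,"ay":0,"az":0},{"x":0,"y":0,"z":-0.03,"ax":0,"ay":0,"az":0},{"x":0,"y":0,"z":-0.15,"ax":0,"ay":0,"az":0},{"x":0,"y":0,"z":-0.3,"ax":0,"ay":0,"az":0},{"x":0,"y":0,"z":-0.4,"ax":0,"ay":0,"az":0},{"x":0,"y":0,"z":-0.4,"ax":0,"ay":0,"az":0}]' 1; python3 -m jog '[{"x":0,"y":0,"z":0,"ax":0,"ay":0,"az":0},{"x":0,"y":0,"z":0,"ax":0,"ay":0,"az":0}]'>/dev/null;  python3 held.py w10 53;  python3 plan.py 0 0 0 98.9
```

```text
clock: 13.12
tcp_pos: [623.8, 16.0, 185.2]
ee_rot: [2.035, 2.381, 0.009]
contact_force: [0.8, 0.5, 0.0]
grip_width: 85.3
lid tool z 53.1 ellipse tool xy ((-0.74058997631073, 0.5601226091384888), (60.679927825927734, 61.92177963256836), 93.60346984863281) minEncl ((-0.6169803738594055, 0.7638258934020996), 31.415903091430664)
t 13.33 pos [619.4  16.6 178.6] yaw 99.0 F [ 0.1 -0.8 -0.5] grip 85.5 q [-0.15  0.58  1.5   0.    1.07 -0.31]
shift [ 0.3994 -3.07    0.901 ] turn [-0.0031 -0.001   0.0012]
```

View pics/w10.png

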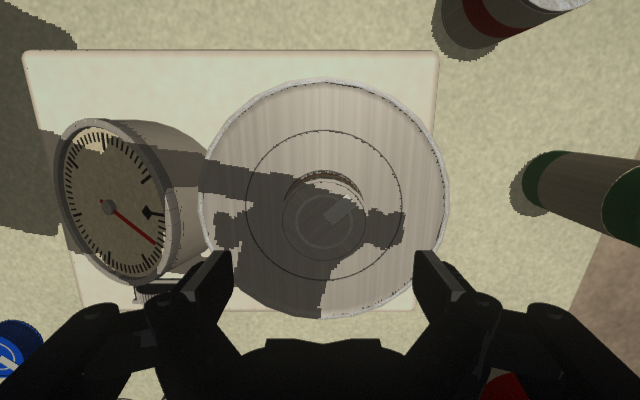

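Tin A stands at (620.1,15.9), within 1 mm of the pan's middle. On to tin B, with the jaw diagonal to clear the carton.

```bash
python3 plan.py 404 -347.8 100 45; python3 -m jog '[{"x":-0.12,"y":-0.05,"z":-0.03,"ax":0,"ay":0,"az":0.1},{"x":-0.28,"y":-0.12,"z":-0.03,"ax":0,"ay":0,"az":0.2},{"x":-0.45,"y":-0.2,"z":-0.03,"ax":0,"ay":0,"az":0.32},{"x":-0.62,"y":-0.28,"z":-0.03,"ax":0,"ay":0,"az":0.45},{"x":-0.8,"y":-0.36,"z":-0.03,"ax":0,"ay":0,"az":0.58},{"x":-0.95,"y":-0.44,"z":-0.03,"ax":0,"ay":0,"az":0.7},{"x":-1,"y":-0.5,"z":-0.03,"ax":0,"ay":0,"az":0.8},{"x":-1,"y":-0.5,"z":-0.03,"ax":0,"ay":0,"az":0.8}]' ; python3 -m jog '[{"x":0,"y":0,"z":0,"ax":0,"ay":0,"az":0}]'>/dev/null; python3 plan.py 404 -347.8 100 45; python3 tins.py top t3
```

```text
t 13.33 pos [619.4  16.6 178.6] yaw 99.0 F [ 0.1 -0.8 -0.5] grip 85.5 q [-0.15  0.58  1.5   0.    1.07 -0.31]
shift [-1.6325 -1.3465  0.3952] turn [-3.300e-03  5.000e-04  1.199e+00]
clock: 14.0
tcp_pos: [550.2, -199.5, 184.0]
ee_rot: [-2.682, -1.63, 0.004]
contact_force: [-0.1, 0.4, -0.1]
grip_width: 85.4
t 14.08 pos [ 551.7 -196.9  184.3] yaw 62.9 F [ 0.3  0.6 -0.9] grip 85.4 q [-0.53  0.53  1.58  0.    1.03 -0.06]
shift [-1.0084 -0.3122  0.4219] turn [-4.100e-03 -3.000e-04  3.978e-01]
top centre 595.4 -351.2 dia 66.5 71.4 z 23.8 rgb [202. 176.  73.] px [434. 189.]
top centre 485.2 -445.2 dia 58.2 61.8 z 26.4 rgb [175. 169. 163.] px [459. 222.]
top centre 404.1 -347.8 dia 58.7 60.0 z 26.4 rgb [182. 177. 171.] px [427. 248.]
top centre 294.4 -354.5 dia 59.3 60.0 z 26.4 rgb [ 69. 160. 151.] px [430. 284.]
top centre 274.6 -243.9 dia 50.7 61.2 z 26.4 rgb [ 65. 100. 175.] px [393. 290.]
```

```bash
python3 -m jog '[{"x":-0.12,"y":-0.04,"z":0,"ax":0,"ay":0,"az":0.05},{"x":-0.28,"y":-0.1,"z":0,"ax":0,"ay":0,"az":0.1},{"x":-0.45,"y":-0.16,"z":0,"ax":0,"ay":0,"az":0.2},{"x":-0.62,"y":-0.22,"z":0.05,"ax":0,"ay":0,"az":0.3},{"x":-0.8,"y":-0.28,"z":0.12,"ax":0,"ay":0,"az":0.4},{"x":-0.95,"y":-0.31,"z":0.25,"ax":0,"ay":0,"az":0.4},{"x":-1,"y":-0.312,"z":0.38,"ax":0,"ay":0,"az":0.4},{"x":-1,"y":-0.312,"z":0.42,"ax":0,"ay":0,"az":0.4}]' >/dev/null; python3 -m jog '[{"x":0,"y":0,"z":0,"ax":0,"ay":0,"az":0},{"x":0,"y":0,"z":0,"ax":0,"ay":0,"az":0},{"x":0,"y":0,"z":0,"ax":0,"ay":0,"az":0}]'; python3 plan.py 404 -347.8 0.8 45; python3 held.py w11 70
```

```text
clock: 15.05
tcp_pos: [407.9, -345.5, 102.6]
ee_rot: [2.9, 1.205, 0.001]
contact_force: [-0.8, 0.7, -0.6]
grip_width: 85.3
t 15.05 pos [ 407.9 -345.5  102.6] yaw 45.1 F [-0.8  0.7 -0.6] grip 85.3 q [-0.91  0.6   1.77  0.    0.77 -0.13]
shift [-0.0218 -0.0064  0.5092] turn [ 0.0018 -0.0001  0.0028]Traceback (most recent call last):
  File "held.py", line 9, in <module>
    n,l,s,ce=cv2.connectedComponentsWithStats(m); k=1+np.argmax(s[1:,4]); m=l==k
                                                      ~~~~~~~~~^^^^^^^^^
    return _wrapfunc(a, 'argmax', axis=axis, out=out, **kwds)
    return bound(*args, **kwds)
ValueError: attempt to get argmax of an empty sequence
```

View pics/w11.png

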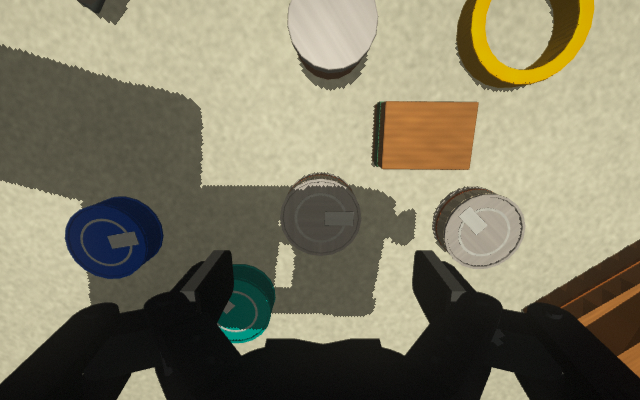

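Tin B at (320,213) lies between the jaws. Refining, then descending.

```bash
python3 held.py w12 75.5; python3 -m jog '[{"x":-0.01,"y":-0.003,"z":0.05,"ax":0,"ay":0,"az":0},{"x":-0.021,"y":-0.006,"z":0.15,"ax":0,"ay":0,"az":0},{"x":-0.021,"y":-0.006,"z":0.27,"ax":0,"ay":0,"az":0},{"x":-0.021,"y":-0.006,"z":0.38,"ax":0,"ay":0,"az":0},{"x":-0.021,"y":-0.006,"z":0.4,"ax":0,"ay":0,"az":0},{"x":-0.021,"y":-0.006,"z":0.4,"ax":0,"ay":0,"az":0},{"x":-0.021,"y":-0.006,"z":0.4,"ax":0,"ay":0,"az":0}]';python3 plan.py 404 -347.8 1 45
```

```text
lid tool z 75.9 ellipse tool xy ((-5.146623134613037, -2.160646915435791), (60.25577926635742, 61.225341796875), 110.76541900634766) minEncl ((-5.018224716186523, -2.042905330657959), 31.326000213623047)
clock: 15.73
tcp_pos: [402.8, -348.7, 22.1]
ee_rot: [2.902, 1.201, 0.0]
contact_force: [-0.7, 0.9, 0.5]
grip_width: 85.3
t 15.73 pos [ 402.8 -348.7   22.1] yaw 45.0 F [-0.7  0.9  0.5] grip 85.3 q [-0.92  0.74  1.81  0.    0.59 -0.14]
shift [0.0074 0.0012 0.1054] turn [ 0.0006  0.     -0.0005]
```

```bash
python3 -m jog '[{"x":0.005,"y":0,"z":0.03,"ax":0,"ay":0,"az":0},{"x":0.005,"y":0,"z":0.07,"ax":0,"ay":0,"az":0},{"x":0.005,"y":0,"z":0.1,"ax":0,"ay":0,"az":0},{"x":0.005,"y":0,"z":0.105,"ax":0,"ay":0,"az":0},{"x":0.005,"y":0,"z":0.105,"ax":0,"ay":0,"az":0},{"x":0.005,"y":0,"z":0.105,"ax":0,"ay":0,"az":0}]'; python3 -m jog '[{"x":0,"y":0,"z":0,"ax":0,"ay":0,"az":0},{"x":0,"y":0,"z":0,"ax":0,"ay":0,"az":0},{"x":0,"y":0,"z":0,"ax":0,"ay":0,"az":0},{"x":0,"y":0,"z":0,"ax":0,"ay":0,"az":0},{"x":0,"y":0,"z":0,"ax":0,"ay":0,"az":0}]' -1 40;
```

```text
clock: 16.23
tcp_pos: [403.1, -347.8, 0.6]
ee_rot: [-2.903, -1.201, 0.0]
contact_force: [0.6, 0.6, 0.2]
grip_width: 85.4
clock: 16.65
tcp_pos: [403.2, -348.0, 1.2]
ee_rot: [2.903, 1.201, 0.0]
contact_force: [-0.7, -0.3, 4.5]
grip_width: 60.8
```

```bash
python3 -m jog '[{"x":0,"y":0,"z":-0.03,"ax":0,"ay":0,"az":0},{"x":0,"y":0,"z":-0.15,"ax":0,"ay":0,"az":0},{"x":0,"y":0,"z":-0.32,"ax":0,"ay":0,"az":0},{"x":0.05,"y":-0.01,"z":-0.5,"ax":0,"ay":0,"az":0},{"x":0.15,"y":-0.04,"z":-0.68,"ax":0,"ay":0,"az":0},{"x":0.28,"y":-0.07,"z":-0.83,"ax":0,"ay":0,"az":0},{"x":0.43,"y":-0.11,"z":-0.94,"ax":0,"ay":0,"az":0},{"x":0.6,"y":-0.15,"z":-0.95,"ax":0,"ay":0,"az":0}]'; python3 -m jog '[{"x":0.17,"y":-0.04,"z":0,"ax":0,"ay":0,"az":0},{"x":0.36,"y":-0.09,"z":0,"ax":0,"ay":0,"az":0},{"x":0.55,"y":-0.14,"z":0,"ax":0,"ay":0,"az":0},{"x":0.73,"y":-0.18,"z":0,"ax":0,"ay":0,"az":0},{"x":0.88,"y":-0.22,"z":0,"ax":0,"ay":0,"az":0},{"x":0.97,"y":-0.25,"z":0,"ax":0,"ay":0,"az":0},{"x":1,"y":-0.25,"z":0,"ax":0,"ay":0,"az":0},{"x":1,"y":-0.25,"z":0,"ax":0,"ay":0,"az":0}]'; python3 plan.py 620.2 16 150 45
```

```text
clock: 17.32
tcp_pos: [469.3, -243.1, 195.5]
ee_rot: [2.896, 1.195, 0.007]
contact_force: [0.6, -0.6, -1.2]
grip_width: 60.8
clock: 17.98
tcp_pos: [573.5, -63.7, 190.5]
ee_rot: [-2.901, -1.205, 0.0]
contact_force: [-0.4, 0.6, -0.7]
grip_width: 60.6
t 17.98 pos [573.5 -63.7 190.5] yaw 45.1 F [-0.4  0.6 -0.7] grip 60.6 q [-0.3   0.51  1.6  -0.    1.03  0.48]
shift [ 0.4473 -0.1158  0.2024] turn [-0.0001  0.0001  0.0027]
```

```bash
python3 -m jog '[{"x":0.08,"y":-0.02,"z":0,"ax":0,"ay":0,"az":0},{"x":0.2,"y":-0.05,"z":0,"ax":0,"ay":0,"az":0},{"x":0.33,"y":-0.09,"z":0.02,"ax":0,"ay":0,"az":0},{"x":0.42,"y":-0.11,"z":0.07,"ax":0,"ay":0,"az":0},{"x":0.447,"y":-0.116,"z":0.13,"ax":0,"ay":0,"az":0},{"x":0.447,"y":-0.116,"z":0.18,"ax":0,"ay":0,"az":0},{"x":0.447,"y":-0.116,"z":0.2,"ax":0,"ay":0,"az":0},{"x":0.447,"y":-0.116,"z":0.2,"ax":0,"ay":0,"az":0}]'>/dev/null; python3 -m jog '[{"x":0,"y":0,"z":0,"ax":0,"ay":0,"az":0},{"x":0,"y":0,"z":0,"ax":0,"ay":0,"az":0}]'; python3 held.py w13;  python3 plan.py 620.2 16 129.5 45
```

```text
clock: 18.82
tcp_pos: [619.9, 13.3, 151.1]
ee_rot: [2.903, 1.199, 0.0]
contact_force: [0.6, 0.1, -1.0]
grip_width: 60.7
lid tool z -25.7 ellipse tool xy ((0.29992926120758057, 0.09403252601623535), (60.92198181152344, 66.91097259521484), 178.9453125) minEncl ((5.4433064460754395, 0.16991066932678223), 37.24046325683594)
t 18.87 pos [620.1  13.4 151.3] yaw 44.9 F [ 0.2 -1.1 -0.8] grip 60.6 q [-0.16  0.62  1.52 -0.    1.01  0.63]
shift [ 0.0092 -0.009   0.1092] turn [ 0.0012 -0.0006 -0.0025]
```

View pics/w13.png

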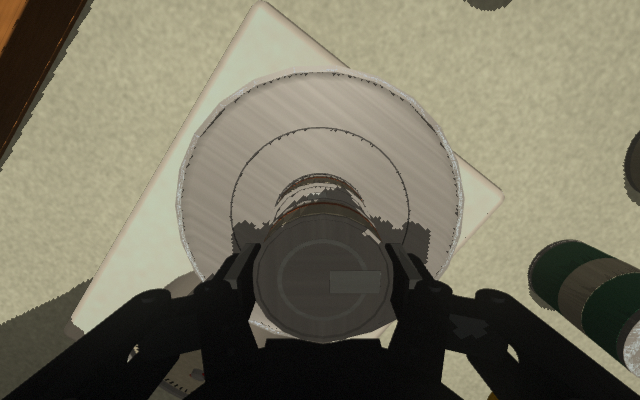

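Tin B is held above tin A, which is visible behind it at (320,200). Descending with a small correction.

```bash
python3 -m jog '[{"x":0.009,"y":-0.009,"z":0.02,"ax":0,"ay":0,"az":0},{"x":0.009,"y":-0.009,"z":0.05,"ax":0,"ay":0,"az":0},{"x":0.009,"y":-0.009,"z":0.08,"ax":0,"ay":0,"az":0},{"x":0.009,"y":-0.009,"z":0.105,"ax":0,"ay":0,"az":0},{"x":0.009,"y":-0.009,"z":0.108,"ax":0,"ay":0,"az":0},{"x":0.009,"y":-0.009,"z":0.108,"ax":0,"ay":0,"az":0},{"x":0.009,"y":-0.009,"z":0.108,"ax":0,"ay":0,"az":0}]';  python3 plan.py 620.2 16 127 45
```

```text
clock: 19.45
tcp_pos: [620.0, 17.0, 128.9]
ee_rot: [-2.903, -1.201, 0.0]
contact_force: [0.5, -0.6, -0.2]
grip_width: 60.8
t 19.45 pos [620.   17.  128.9] yaw 45.0 F [ 0.5 -0.6 -0.2] grip 60.8 q [-0.15  0.65  1.53 -0.    0.96  0.63]
shift [-0.0028  0.0044  0.0095] turn [-0.0003  0.0002 -0.0008]
```

```bash
python3 -m jog '[{"x":-0.003,"y":0.004,"z":0.002,"ax":0,"ay":0,"az":0},{"x":-0.003,"y":0.004,"z":0.005,"ax":0,"ay":0,"az":0},{"x":-0.003,"y":0.004,"z":0.007,"ax":0,"ay":0,"az":0},{"x":-0.003,"y":0.004,"z":0.008,"ax":0,"ay":0,"az":0}]'; python3 -m jog '[{"x":0,"y":0,"z":0.003,"ax":0,"ay":0,"az":0},{"x":0,"y":0,"z":0.003,"ax":0,"ay":0,"az":0},{"x":0,"y":0,"z":0.003,"ax":0,"ay":0,"az":0}]'|grep -E "tcp|for"
```

```text
clock: 19.78
tcp_pos: [620.2, 15.9, 127.6]
ee_rot: [2.903, 1.201, 0.0]
contact_force: [0.7, 0.6, -0.3]
grip_width: 60.9
tcp_pos: [620.2, 16.0, 127.0]
contact_force: [-0.1, 1.0, -0.4]
```

```bash
python3 -m jog '[{"x":0,"y":0,"z":0.003,"ax":0,"ay":0,"az":0},{"x":0,"y":0,"z":0.003,"ax":0,"ay":0,"az":0},{"x":0,"y":0,"z":0.003,"ax":0,"ay":0,"az":0}]'|grep -E "tcp|for";  python3 -m jog '[{"x":0,"y":0,"z":0,"ax":0,"ay":0,"az":0},{"x":0,"y":0,"z":0,"ax":0,"ay":0,"az":0},{"x":0,"y":0,"z":0,"ax":0,"ay":0,"az":0},{"x":0,"y":0,"z":-0.03,"ax":0,"ay":0,"az":0},{"x":0,"y":0,"z":-0.15,"ax":0,"ay":0,"az":0},{"x":0,"y":0,"z":-0.3,"ax":0,"ay":0,"az":0},{"x":0,"y":0,"z":-0.4,"ax":0,"ay":0,"az":0},{"x":0,"y":0,"z":-0.4,"ax":0,"ay":0,"az":0}]' 1; python3 -m jog '[{"x":0,"y":0,"z":0,"ax":0,"ay":0,"az":0},{"x":0,"y":0,"z":0,"ax":0,"ay":0,"az":0}]'>/dev/null;  python3 held.py w14 53;  python3 plan.py 485.2 -445.5 205 45
```

```text
tcp_pos: [620.2, 16.0, 126.5]
contact_force: [-0.5, -0.9, 0.6]
clock: 20.95
tcp_pos: [623.4, 15.6, 211.9]
ee_rot: [2.898, 1.199, 0.014]
contact_force: [0.5, -0.3, 1.1]
grip_width: 85.5
lid tool z 53.5 ellipse tool xy ((-0.14367008209228516, 1.018783688545227), (60.2430534362793, 61.13706970214844), 107.26213073730469) minEncl ((0.20401112735271454, 0.9371873736381531), 31.291967391967773)
t 21.17 pos [619.1  16.1 205.2] yaw 45.0 F [-0.4  0.  -0.1] grip 85.3 q [-0.15  0.55  1.47  0.    1.12  0.63]
shift [-2.1045e+00  1.1606e+00  1.7000e-03] turn [-0.0027  0.0019 -0.0011]
```

View pics/w14.png

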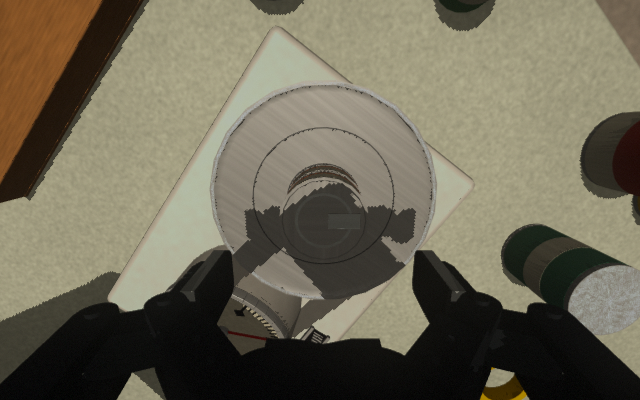

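Tin B is at (619.7,15.3), less than 1 mm from tin A. On to tin C.

```bash
python3 -m jog '[{"x":-0.1,"y":0.05,"z":0,"ax":0,"ay":0,"az":0},{"x":-0.25,"y":0.13,"z":0,"ax":0,"ay":0,"az":0},{"x":-0.42,"y":0.23,"z":0,"ax":0,"ay":0,"az":0},{"x":-0.6,"y":0.33,"z":0,"ax":0,"ay":0,"az":0},{"x":-0.78,"y":0.43,"z":0,"ax":0,"ay":0,"az":0},{"x":-0.96,"y":0.53,"z":0,"ax":0,"ay":0,"az":0},{"x":-1,"y":0.6,"z":0,"ax":0,"ay":0,"az":0}]' >/dev/null;  python3 -m jog '[{"x":-0.17,"y":0.09,"z":0,"ax":0,"ay":0,"az":0},{"x":-0.35,"y":0.19,"z":0,"ax":0,"ay":0,"az":0},{"x":-0.53,"y":0.28,"z":0,"ax":0,"ay":0,"az":0},{"x":-0.7,"y":0.38,"z":0.05,"ax":0,"ay":0,"az":0},{"x":-0.85,"y":0.47,"z":0.15,"ax":0,"ay":0,"az":0},{"x":-1,"y":0.55,"z":0.27,"ax":0,"ay":0,"az":0},{"x":-1,"y":0.57,"z":0.4,"ax":0,"ay":0,"az":0},{"x":-1,"y":0.57,"z":0.5,"ax":0,"ay":0,"az":0}]' ; python3 -m jog '[{"x":0,"y":0,"z":0,"ax":0,"ay":0,"az":0},{"x":0,"y":0,"z":0,"ax":0,"ay":0,"az":0}]'>/dev/null; python3 plan.py 485.2 -445.3 75 45; python3 tins.py top t4; python3 held.py w15 77
```

```text
clock: 22.42
tcp_pos: [501.0, -434.1, 102.8]
ee_rot: [-2.903, -1.194, 0.001]
contact_force: [-0.6, 0.4, -1.4]
grip_width: 85.5
t 22.58 pos [ 501.4 -430.7  103.8] yaw 44.9 F [ 0.7 -0.4  0.5] grip 85.3 q [-0.88  0.73  1.43  0.    0.99 -0.09]
shift [-0.1088 -0.0047  0.144 ] turn [-0.0074 -0.0009 -0.0011]
top centre 657.8 519.9 dia 49.0 51.9 z 28.1 rgb [43. 31. 21.] px [157. 174.]
top centre 596.2 -348.6 dia 76.0 77.6 z 23.8 rgb [202. 175.  71.] px [428. 186.]
top centre 274.6 -243.8 dia 50.9 61.6 z 26.3 rgb [ 60.  96. 174.] px [393. 290.]
lid tool z 78.7 ellipse tool xy ((-21.252464294433594, -1.966551423072815), (56.130516052246094, 61.490318298339844), 13.822433471679688) minEncl ((-22.776140213012695, -2.4228851795196533), 31.33755111694336)
```

View pics/w15.png

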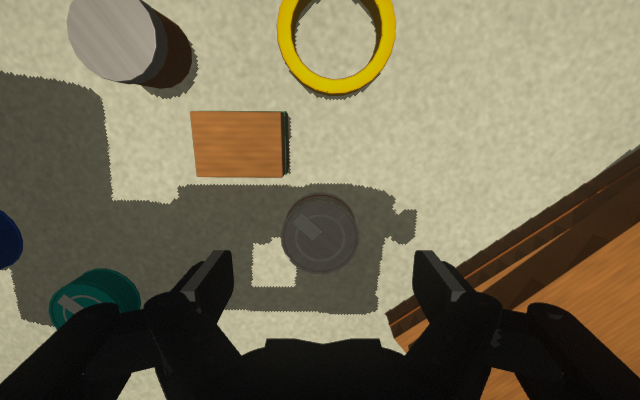

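Tin C at (320,232) matches at (485,−445), and the carton and brown box are clear.

```bash
python3 -m jog '[{"x":-0.05,"y":-0.005,"z":0.05,"ax":0,"ay":0,"az":0},{"x":-0.107,"y":-0.006,"z":0.15,"ax":0,"ay":0,"az":0},{"x":-0.107,"y":-0.006,"z":0.27,"ax":0,"ay":0,"az":0},{"x":-0.107,"y":-0.006,"z":0.38,"ax":0,"ay":0,"az":0},{"x":-0.107,"y":-0.006,"z":0.4,"ax":0,"ay":0,"az":0},{"x":-0.107,"y":-0.006,"z":0.4,"ax":0,"ay":0,"az":0},{"x":-0.107,"y":-0.006,"z":0.4,"ax":0,"ay":0,"az":0}]'; python3 plan.py 485.1 -444.9 1.2 45
```

```text
clock: 23.27
tcp_pos: [486.9, -447.1, 27.4]
ee_rot: [2.901, 1.201, 0.001]
contact_force: [-0.1, -0.3, 0.4]
grip_width: 85.6
t 23.27 pos [ 486.9 -447.1   27.4] yaw 45.0 F [-0.1 -0.3  0.4] grip 85.6 q [-0.91  0.83  1.47 -0.    0.84 -0.13]
shift [ 0.0015 -0.0144  0.1309] turn [ 0.0023  0.0004 -0.0005]
```

```bash
python3 -m jog '[{"x":0.0,"y":-0.013,"z":0.04,"ax":0,"ay":0,"az":0},{"x":0.0,"y":-0.013,"z":0.08,"ax":0,"ay":0,"az":0},{"x":0.0,"y":-0.013,"z":0.115,"ax":0,"ay":0,"az":0},{"x":0.0,"y":-0.013,"z":0.13,"ax":0,"ay":0,"az":0},{"x":0.0,"y":-0.013,"z":0.13,"ax":0,"ay":0,"az":0},{"x":0.0,"y":-0.013,"z":0.13,"ax":0,"ay":0,"az":0}]'; python3 -m jog '[{"x":0,"y":0,"z":0,"ax":0,"ay":0,"az":0},{"x":0,"y":0,"z":0,"ax":0,"ay":0,"az":0},{"x":0,"y":0,"z":0,"ax":0,"ay":0,"az":0},{"x":0,"y":0,"z":0,"ax":0,"ay":0,"az":0},{"x":0,"y":0,"z":0,"ax":0,"ay":0,"az":0}]' -1 40; python3 -m jog '[{"x":0,"y":0,"z":-0.03,"ax":0,"ay":0,"az":0},{"x":0,"y":0,"z":-0.15,"ax":0,"ay":0,"az":0},{"x":0,"y":0,"z":-0.32,"ax":0,"ay":0,"az":0},{"x":0,"y":0,"z":-0.5,"ax":0,"ay":0,"az":0},{"x":0,"y":0,"z":-0.7,"ax":0,"ay":0,"az":0},{"x":0,"y":0,"z":-0.88,"ax":0,"ay":0,"az":0},{"x":0,"y":0,"z":-1,"ax":0,"ay":0,"az":0},{"x":0,"y":0,"z":-1,"ax":0,"ay":0,"az":0}]';python3 plan.py 620 15.7 205 45; python3 held.py w16
```

```text
clock: 23.77
tcp_pos: [484.5, -444.5, -0.0]
ee_rot: [-2.902, -1.201, 0.0]
contact_force: [-0.3, -0.1, -0.1]
grip_width: 85.7
clock: 24.18
tcp_pos: [484.9, -445.1, 1.0]
ee_rot: [2.902, 1.201, 0.001]
contact_force: [-0.0, 1.0, 3.9]
grip_width: 61.0
clock: 24.85
tcp_pos: [486.8, -447.4, 207.3]
ee_rot: [2.892, 1.197, 0.005]
contact_force: [1.0, 0.1, -1.5]
grip_width: 60.6
t 24.85 pos [ 486.8 -447.4  207.3] yaw 45.0 F [ 1.   0.1 -1.5] grip 60.6 q [-0.91  0.6   1.37 -0.    1.16 -0.13]
shift [ 2.1074 -1.1676 -0.0064] turn [ 0.0158  0.002  -0.0007]
lid tool z -26.0 ellipse tool xy ((-0.2016218900680542, 0.2583519220352173), (60.83987808227539, 66.44114685058594), 177.79705810546875) minEncl ((5.180969715118408, 0.1756594181060791), 37.21446228027344)
```

```bash
python3 -m jog '[{"x":0.1,"y":-0.05,"z":0,"ax":0,"ay":0,"az":0},{"x":0.25,"y":-0.13,"z":0,"ax":0,"ay":0,"az":0},{"x":0.42,"y":-0.23,"z":0,"ax":0,"ay":0,"az":0},{"x":0.6,"y":-0.33,"z":0,"ax":0,"ay":0,"az":0},{"x":0.78,"y":-0.43,"z":0,"ax":0,"ay":0,"az":0},{"x":0.95,"y":-0.53,"z":0,"ax":0,"ay":0,"az":0},{"x":1,"y":-0.6,"z":0,"ax":0,"ay":0,"az":0}]' >/dev/null; python3 -m jog '[{"x":0.15,"y":-0.08,"z":0,"ax":0,"ay":0,"az":0},{"x":0.32,"y":-0.16,"z":0,"ax":0,"ay":0,"az":0},{"x":0.5,"y":-0.26,"z":0,"ax":0,"ay":0,"az":0},{"x":0.68,"y":-0.36,"z":0,"ax":0,"ay":0,"az":0},{"x":0.85,"y":-0.45,"z":0,"ax":0,"ay":0,"az":0},{"x":0.96,"y":-0.5,"z":0,"ax":0,"ay":0,"az":0},{"x":0.98,"y":-0.52,"z":0,"ax":0,"ay":0,"az":0},{"x":0.98,"y":-0.52,"z":0,"ax":0,"ay":0,"az":0}]' ; python3 -m jog '[{"x":0,"y":0,"z":0,"ax":0,"ay":0,"az":0},{"x":0,"y":0,"z":0,"ax":0,"ay":0,"az":0}]'>/dev/null;python3 plan.py 620 15.7 165 45
```

```text
clock: 26.15
tcp_pos: [605.1, -4.5, 198.4]
ee_rot: [-2.899, -1.205, 0.006]
contact_force: [-0.1, -0.4, -1.4]
grip_width: 60.8
t 26.32 pos [605.6  -7.8 199.4] yaw 44.9 F [-0.4  0.1 -1.2] grip 60.9 q [-0.2   0.54  1.51 -0.    1.09  0.59]
shift [ 0.1342 -0.0324  0.1718] turn [-0.0016  0.0023 -0.0028]
```

```bash
python3 -m jog '[{"x":0.05,"y":-0.01,"z":0.0,"ax":0,"ay":0,"az":0},{"x":0.1,"y":-0.025,"z":0.03,"ax":0,"ay":0,"az":0},{"x":0.134,"y":-0.032,"z":0.07,"ax":0,"ay":0,"az":0},{"x":0.134,"y":-0.032,"z":0.12,"ax":0,"ay":0,"az":0},{"x":0.134,"y":-0.032,"z":0.16,"ax":0,"ay":0,"az":0},{"x":0.134,"y":-0.032,"z":0.17,"ax":0,"ay":0,"az":0},{"x":0.134,"y":-0.032,"z":0.17,"ax":0,"ay":0,"az":0},{"x":0.134,"y":-0.032,"z":0.17,"ax":0,"ay":0,"az":0}]'; python3 plan.py 620 15.7 156 45
```

```text
clock: 26.98
tcp_pos: [620.7, 16.9, 165.9]
ee_rot: [-2.903, -1.201, 0.001]
contact_force: [0.4, 0.5, -1.1]
grip_width: 60.8
t 26.98 pos [620.7  16.9 165.9] yaw 44.9 F [ 0.4  0.5 -1.1] grip 60.8 q [-0.15  0.6   1.5  -0.    1.04  0.63]
shift [-0.0069  0.0018  0.0494] turn [-0.0008  0.0008 -0.0012]
```

```bash
python3 -m jog '[{"x":-0.006,"y":0.002,"z":0.015,"ax":0,"ay":0,"az":0},{"x":-0.006,"y":0.002,"z":0.035,"ax":0,"ay":0,"az":0},{"x":-0.006,"y":0.002,"z":0.048,"ax":0,"ay":0,"az":0},{"x":-0.006,"y":0.002,"z":0.05,"ax":0,"ay":0,"az":0},{"x":-0.006,"y":0.002,"z":0.05,"ax":0,"ay":0,"az":0},{"x":-0.006,"y":0.002,"z":0.05,"ax":0,"ay":0,"az":0}]'; python3 plan.py 620 15.7 152.8 45
```

```text
clock: 27.48
tcp_pos: [620.4, 16.0, 156.4]
ee_rot: [2.903, 1.201, 0.0]
contact_force: [-0.4, -0.2, -1.2]
grip_width: 60.8
t 27.48 pos [620.4  16.  156.4] yaw 45.0 F [-0.4 -0.2 -1.2] grip 60.8 q [-0.15  0.61  1.51  0.    1.02  0.63]
shift [-0.0026 -0.0006  0.0179] turn [ 0.0001 -0.0001 -0.001 ]
```

```bash
python3 -m jog '[{"x":-0.002,"y":0,"z":0.005,"ax":0,"ay":0,"az":0},{"x":-0.002,"y":0,"z":0.01,"ax":0,"ay":0,"az":0},{"x":-0.002,"y":0,"z":0.014,"ax":0,"ay":0,"az":0},{"x":-0.002,"y":0,"z":0.015,"ax":0,"ay":0,"az":0},{"x":-0.002,"y":0,"z":0.015,"ax":0,"ay":0,"az":0}]'| grep -E "tcp|for";  python3 -m jog '[{"x":0,"y":0,"z":0.003,"ax":0,"ay":0,"az":0},{"x":0,"y":0,"z":0.003,"ax":0,"ay":0,"az":0},{"x":0,"y":0,"z":0.003,"ax":0,"ay":0,"az":0}]'|grep -E "tcp|for"
```

```text
tcp_pos: [620.1, 15.7, 153.3]
contact_force: [-1.1, 0.8, -1.4]
tcp_pos: [620.2, 15.7, 152.8]
contact_force: [0.2, -0.6, 0.3]
```

```bash
python3 -m jog '[{"x":0,"y":0,"z":0.002,"ax":0,"ay":0,"az":0},{"x":0,"y":0,"z":0.002,"ax":0,"ay":0,"az":0}]' >/dev/null; python3 -m jog '[{"x":0,"y":0,"z":0,"ax":0,"ay":0,"az":0},{"x":0,"y":0,"z":0,"ax":0,"ay":0,"az":0},{"x":0,"y":0,"z":0,"ax":0,"ay":0,"az":0},{"x":0,"y":0,"z":-0.03,"ax":0,"ay":0,"az":0},{"x":0,"y":0,"z":-0.12,"ax":0,"ay":0,"az":0},{"x":0,"y":0,"z":-0.25,"ax":0,"ay":0,"az":0},{"x":0,"y":0,"z":-0.35,"ax":0,"ay":0,"az":0},{"x":0,"y":0,"z":-0.4,"ax":0,"ay":0,"az":0}]' 1; python3 -m jog '[{"x":0,"y":0,"z":0,"ax":0,"ay":0,"az":0},{"x":0,"y":0,"z":0,"ax":0,"ay":0,"az":0},{"x":0,"y":0,"z":0,"ax":0,"ay":0,"az":0},{"x":0,"y":0,"z":0,"ax":0,"ay":0,"az":0}]'>/dev/null;  python3 held.py w17 53;  python3 plan.py 540 16 230 45; python3 - <<'E'
from h import *
shot("scene","s2")
E
```

```text
clock: 28.98
tcp_pos: [621.8, 15.5, 235.8]
ee_rot: [2.9, 1.2, 0.007]
contact_force: [0.4, -0.8, 0.9]
grip_width: 85.1
lid tool z 52.1 ellipse tool xy ((0.20278221368789673, 0.8651998043060303), (59.86281204223633, 61.43128204345703), 116.09945678710938) minEncl ((0.20041212439537048, 1.1076059341430664), 31.378393173217773)
t 29.37 pos [619.2  15.8 230.7] yaw 45.0 F [ 0.5  0.5 -0. ] grip 85.3 q [-0.15  0.52  1.45 -0.    1.18  0.63]
shift [-0.2795 -0.2804  0.0048] turn [-0.0032  0.0024 -0.0011]
```

View pics/w17.png

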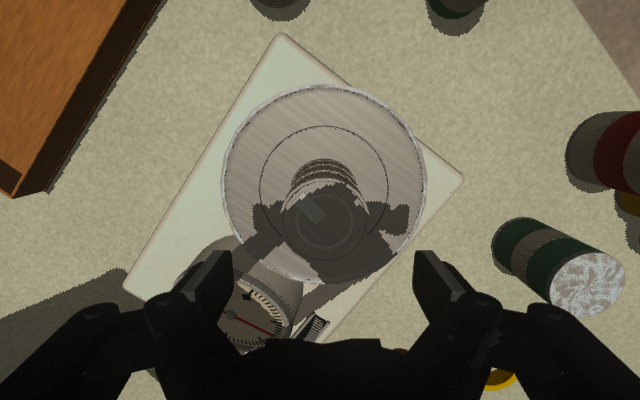

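View pics/s2.png

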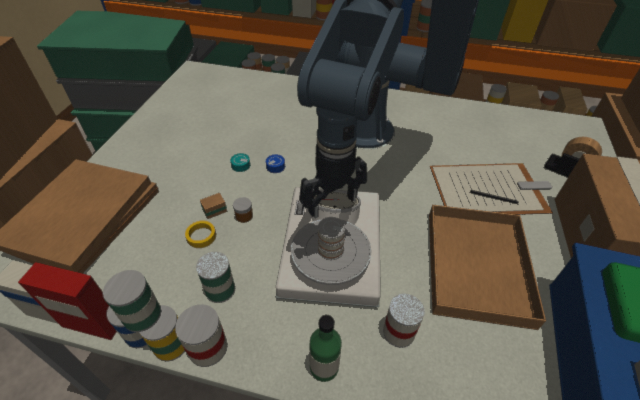

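The stack of three stands straight on the middle ring (scene view at (331,238)). I'll back off, read the dial, and let it stand well over 2 s.

```bash
python3 -m jog '[{"x":-0.1,"y":-0.05,"z":-0.1,"ax":0,"ay":0,"az":0},{"x":-0.25,"y":-0.1,"z":-0.2,"ax":0,"ay":0,"az":0},{"x":-0.42,"y":-0.2,"z":-0.25,"ax":0,"ay":0,"az":0},{"x":-0.6,"y":-0.3,"z":-0.25,"ax":0,"ay":0,"az":0},{"x":-0.77,"y":-0.35,"z":-0.25,"ax":0,"ay":0,"az":0},{"x":-0.88,"y":-0.4,"z":-0.25,"ax":0,"ay":0,"az":0},{"x":-0.9,"y":-0.4,"z":-0.25,"ax":0,"ay":0,"az":0},{"x":-0.9,"y":-0.4,"z":-0.25,"ax":0,"ay":0,"az":0}]' ; for i in 1 2 3; do python3 -m jog '[{"x":0,"y":0,"z":0,"ax":0,"ay":0,"az":0},{"x":0,"y":0,"z":0,"ax":0,"ay":0,"az":0},{"x":0,"y":0,"z":0,"ax":0,"ay":0,"az":0},{"x":0,"y":0,"z":0,"ax":0,"ay":0,"az":0},{"x":0,"y":0,"z":0,"ax":0,"ay":0,"az":0},{"x":0,"y":0,"z":0,"ax":0,"ay":0,"az":0},{"x":0,"y":0,"z":0,"ax":0,"ay":0,"az":0},{"x":0,"y":0,"z":0,"ax":0,"ay":0,"az":0}]' | head -1; done; python3 - <<'E'
from h import *
shot("wrist","w18")
E
```

```text
clock: 30.08
tcp_pos: [435.1, -55.3, 282.2]
ee_rot: [-2.904, -1.198, 0.001]
contact_force: [1.1, 0.6, -0.2]
grip_width: 85.3
clock: 30.75
clock: 31.42
clock: 32.08
```

View pics/w18.png

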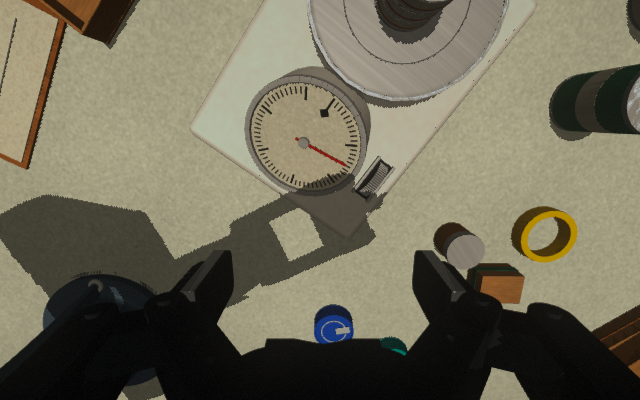

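```bash
python3 - <<'E'
from dial import *
from meas import *
z=np.load("pics/w18.npz"); im,d=z["im"],z["d"]; c=cam("wrist",{"ee_rot":z["r"],"tcp_pos":z["p"]})
o,C=dialang(im,c,(303,143),np.radians(8.9)); cv2.imwrite("pics/dial18.png",o[:,:,::-1])
im,d,c=shot("top","t5"); P=pc(c,d)
m=np.zeros((400,640),bool); m[150:270,145:240]=(P[150:270,145:240,2]>30)&(P[150:270,145:240,2]<60)
r=rect(P,m,45,c); print("tray",r, cv2.boxPoints(r))
E
python3 plan.py 480 -40 280 8.9
```

```text
tray ((505.90771484375, 381.56634521484375), (319.8162841796875, 243.46902465820312), 5.006279945373535) [[335.98645 488.88208]
 [357.2328  246.34186]
 [675.829   274.2506 ]
 [654.58264 516.79083]]
t 32.18 pos [436.2 -54.9 282.3] yaw 45.0 F [0.9 0.8 0.5] grip 85.6 q [-0.38  0.21  1.81  0.    1.13  0.41]
shift [0.2074 0.102  0.0117] turn [ 0.000e+00 -1.000e-04  8.013e-01]
```

View pics/dial18.png

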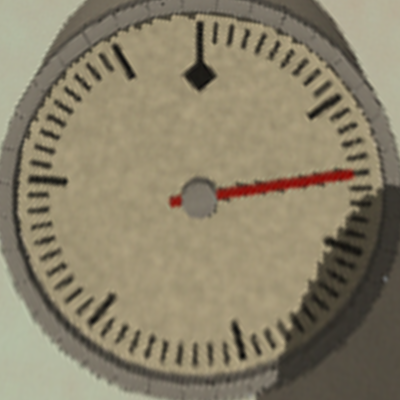

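View pics/t5.png

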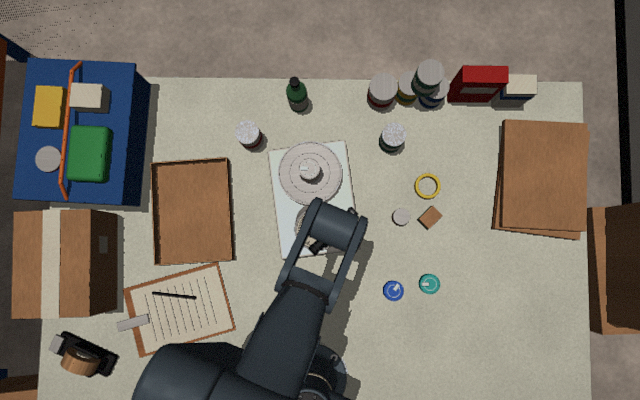

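The dial shows the mark at the rear and the pointer about 81° clockwise, or about 14.7 graduations (0.37 kg). The stack stood untouched for over 3 s and the tray has not moved. Unloading starts with the top tin.

```bash
python3 plan.py 620 15.5 225 5; python3 -m jog '[{"x":0.1,"y":0.05,"z":0,"ax":0,"ay":0,"az":0.1},{"x":0.25,"y":0.1,"z":0,"ax":0,"ay":0,"az":0.22},{"x":0.42,"y":0.18,"z":0,"ax":0,"ay":0,"az":0.35},{"x":0.6,"y":0.26,"z":0.03,"ax":0,"ay":0,"az":0.48},{"x":0.75,"y":0.33,"z":0.1,"ax":0,"ay":0,"az":0.6},{"x":0.85,"y":0.38,"z":0.18,"ax":0,"ay":0,"az":0.72},{"x":0.9,"y":0.4,"z":0.24,"ax":0,"ay":0,"az":0.84},{"x":0.9,"y":0.4,"z":0.26,"ax":0,"ay":0,"az":0.89}]' ; python3 -m jog '[{"x":0,"y":0,"z":0,"ax":0,"ay":0,"az":0},{"x":0,"y":0,"z":0,"ax":0,"ay":0,"az":0},{"x":0,"y":0,"z":0,"ax":0,"ay":0,"az":0}]'>/dev/null;  python3 held.py w19 53;  python3 plan.py 620 15.5 155.5 5
```

```text
t 32.18 pos [436.2 -54.9 282.3] yaw 45.0 F [0.9 0.8 0.5] grip 85.6 q [-0.38  0.21  1.81  0.    1.13  0.41]
shift [0.8988 0.4002 0.2867] turn [ 0.000e+00 -1.000e-04  8.879e-01]
clock: 32.85
tcp_pos: [621.5, 16.9, 227.5]
ee_rot: [-3.138, -0.131, 0.003]
contact_force: [0.6, -0.2, 0.7]
grip_width: 85.6
lid tool z 52.2 ellipse tool xy ((-0.37486720085144043, 0.16899383068084717), (59.611698150634766, 61.17021560668945), 77.96271514892578) minEncl ((-0.2997809648513794, 0.6353375315666199), 31.505340576171875)
t 33.15 pos [620.2  15.5 231.1] yaw 4.9 F [ 0.3 -0.8  1.5] grip 85.2 q [-0.15  0.52  1.45 -0.    1.17  1.33]
shift [-1.200e-03 -3.000e-04  3.779e-01] turn [ 0.0004 -0.0014 -0.0015]
```

```bash
python3 -m jog '[{"x":0,"y":0,"z":0.03,"ax":0,"ay":0,"az":0},{"x":0,"y":0,"z":0.11,"ax":0,"ay":0,"az":0},{"x":0,"y":0,"z":0.2,"ax":0,"ay":0,"az":0},{"x":0,"y":0,"z":0.29,"ax":0,"ay":0,"az":0},{"x":0,"y":0,"z":0.35,"ax":0,"ay":0,"az":0},{"x":0,"y":0,"z":0.375,"ax":0,"ay":0,"az":0},{"x":0,"y":0,"z":0.375,"ax":0,"ay":0,"az":0},{"x":0,"y":0,"z":0.375,"ax":0,"ay":0,"az":0}]'; python3 plan.py 620 15.5 156 5
```

```text
clock: 33.82
tcp_pos: [620.5, 15.6, 155.7]
ee_rot: [3.139, 0.134, 0.001]
contact_force: [0.1, 0.6, 0.4]
grip_width: 85.4
t 33.82 pos [620.5  15.6 155.7] yaw 4.9 F [0.1 0.6 0.4] grip 85.4 q [-0.15  0.61  1.51  0.    1.02  1.33]
shift [-0.0024  0.0002 -0.0014] turn [ 0.0002 -0.0009 -0.0021]
```

```bash
python3 -m jog '[{"x":0,"y":0,"z":0,"ax":0,"ay":0,"az":0},{"x":0,"y":0,"z":0,"ax":0,"ay":0,"az":0},{"x":0,"y":0,"z":0,"ax":0,"ay":0,"az":0},{"x":0,"y":0,"z":0,"ax":0,"ay":0,"az":0},{"x":0,"y":0,"z":0,"ax":0,"ay":0,"az":0}]' -1 30; python3 -m jog '[{"x":0,"y":0,"z":-0.01,"ax":0,"ay":0,"az":0},{"x":0,"y":0,"z":-0.04,"ax":0,"ay":0,"az":0},{"x":0,"y":0,"z":-0.1,"ax":0,"ay":0,"az":0},{"x":0,"y":0,"z":-0.2,"ax":0,"ay":0,"az":0},{"x":0,"y":0,"z":-0.3,"ax":0,"ay":0,"az":0},{"x":0,"y":0,"z":-0.35,"ax":0,"ay":0,"az":0},{"x":0,"y":0,"z":-0.35,"ax":0,"ay":0,"az":0}]'; python3 held.py w20 -23; python3 plan.py 426.2 374.6 200 5
```

```text
clock: 34.23
tcp_pos: [620.8, 15.6, 156.1]
ee_rot: [3.138, 0.134, 0.003]
contact_force: [-0.1, -0.0, 0.8]
grip_width: 60.5
clock: 34.82
tcp_pos: [621.9, 15.6, 228.8]
ee_rot: [3.138, 0.135, 0.01]
contact_force: [-0.2, 0.8, -1.0]
grip_width: 61.3
lid tool z -21.7 ellipse tool xy ((-0.7147422432899475, 0.19647222757339478), (60.90052795410156, 67.29209899902344), 1.7261478900909424) minEncl ((4.6529541015625, 0.0523521862924099), 37.42436981201172)
t 34.87 pos [620.8  15.7 227. ] yaw 4.9 F [-0.6  0.5 -1.3] grip 60.7 q [-0.15  0.53  1.45  0.    1.16  1.33]
shift [-0.8162 -1.8715  0.131 ] turn [ 0.0009 -0.004  -0.002 ]
```

View pics/w20.png

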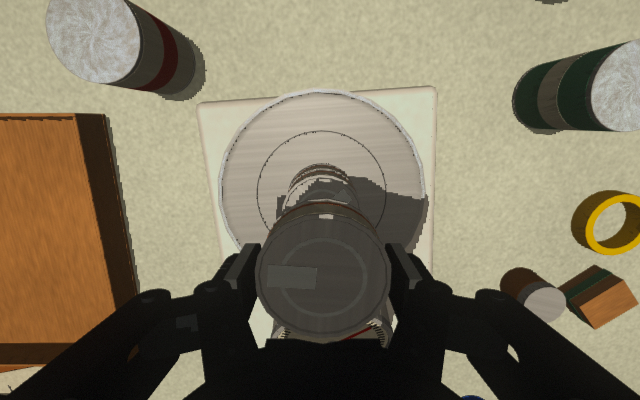

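Tin C is held, and two tins remain straight on the pan. I'll carry it to the tray's near end.

```bash
python3 -m jog '[{"x":-0.04,"y":-0.1,"z":0,"ax":0,"ay":0,"az":0},{"x":-0.11,"y":-0.25,"z":0,"ax":0,"ay":0,"az":0},{"x":-0.19,"y":-0.43,"z":0,"ax":0,"ay":0,"az":0},{"x":-0.27,"y":-0.61,"z":0,"ax":0,"ay":0,"az":0},{"x":-0.34,"y":-0.79,"z":0,"ax":0,"ay":0,"az":0},{"x":-0.42,"y":-0.97,"z":0,"ax":0,"ay":0,"az":0},{"x":-0.5,"y":-1,"z":0,"ax":0,"ay":0,"az":0}]'>/dev/null; python3 -m jog '[{"x":-0.05,"y":-0.17,"z":0.0,"ax":0,"ay":0,"az":0},{"x":-0.12,"y":-0.34,"z":0.0,"ax":0,"ay":0,"az":0},{"x":-0.2,"y":-0.51,"z":0.0,"ax":0,"ay":0,"az":0},{"x":-0.26,"y":-0.66,"z":0.05,"ax":0,"ay":0,"az":0},{"x":-0.31,"y":-0.79,"z":0.15,"ax":0,"ay":0,"az":0},{"x":-0.316,"y":-0.86,"z":0.3,"ax":0,"ay":0,"az":0},{"x":-0.316,"y":-0.87,"z":0.42,"ax":0,"ay":0,"az":0},{"x":-0.316,"y":-0.87,"z":0.5,"ax":0,"ay":0,"az":0}]'>/dev/null;  python3 -m jog '[{"x":0,"y":0,"z":0,"ax":0,"ay":0,"az":0},{"x":0,"y":0,"z":0,"ax":0,"ay":0,"az":0},{"x":0,"y":0,"z":0,"ax":0,"ay":0,"az":0}]';python3 plan.py 426.2 374.6 12 5;  python3 - <<'E'
from h import *
shot("wrist","w21")
E
```

```text
clock: 36.37
tcp_pos: [425.9, 374.3, 125.6]
ee_rot: [-3.139, -0.134, -0.0]
contact_force: [0.6, -0.1, -0.9]
grip_width: 60.7
t 36.37 pos [425.9 374.3 125.6] yaw 4.9 F [ 0.6 -0.1 -0.9] grip 60.7 q [ 0.52  0.59  1.67 -0.    0.87  2.01]
shift [ 0.0015 -0.0011  0.568 ] turn [-0.0002 -0.0004 -0.0026]
```

View pics/w21.png

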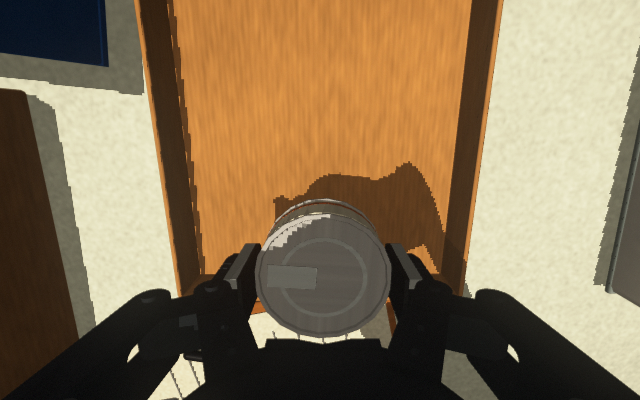

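The tin is centred between the tray's side walls. Lowering.

```bash
python3 -m jog '[{"x":0,"y":0,"z":0.05,"ax":0,"ay":0,"az":0},{"x":0,"y":0,"z":0.17,"ax":0,"ay":0,"az":0},{"x":0,"y":0,"z":0.3,"ax":0,"ay":0,"az":0},{"x":0,"y":0,"z":0.42,"ax":0,"ay":0,"az":0},{"x":0,"y":0,"z":0.51,"ax":0,"ay":0,"az":0},{"x":0,"y":0,"z":0.55,"ax":0,"ay":0,"az":0},{"x":0,"y":0,"z":0.56,"ax":0,"ay":0,"az":0},{"x":0,"y":0,"z":0.56,"ax":0,"ay":0,"az":0}]'; python3 -m jog '[{"x":0,"y":0,"z":0.005,"ax":0,"ay":0,"az":0},{"x":0,"y":0,"z":0.01,"ax":0,"ay":0,"az":0},{"x":0,"y":0,"z":0.014,"ax":0,"ay":0,"az":0},{"x":0,"y":0,"z":0.014,"ax":0,"ay":0,"az":0}]'
```

```text
clock: 37.08
tcp_pos: [425.9, 374.4, 13.4]
ee_rot: [-3.139, -0.134, -0.0]
contact_force: [-0.3, -0.2, -0.1]
grip_width: 60.4
clock: 37.42
tcp_pos: [425.9, 374.6, 11.3]
ee_rot: [-3.138, -0.135, -0.002]
contact_force: [-0.7, 0.2, -0.8]
grip_width: 60.9
```

```bash
python3 -m jog '[{"x":0,"y":0,"z":0.004,"ax":0,"ay":0,"az":0},{"x":0,"y":0,"z":0.008,"ax":0,"ay":0,"az":0},{"x":0,"y":0,"z":0.008,"ax":0,"ay":0,"az":0}]'| grep -E "tcp|for"; python3 -m jog '[{"x":0,"y":0,"z":0.004,"ax":0,"ay":0,"az":0},{"x":0,"y":0,"z":0.004,"ax":0,"ay":0,"az":0},{"x":0,"y":0,"z":0.004,"ax":0,"ay":0,"az":0}]'| grep -E "tcp|for"
```

```text
tcp_pos: [425.7, 374.6, 9.3]
contact_force: [-0.5, -0.3, 2.7]
tcp_pos: [425.7, 374.5, 9.3]
contact_force: [-1.5, -0.9, 8.1]
```

```bash
python3 -m jog '[{"x":0,"y":0,"z":-0.003,"ax":0,"ay":0,"az":0},{"x":0,"y":0,"z":-0.003,"ax":0,"ay":0,"az":0},{"x":0,"y":0,"z":-0.003,"ax":0,"ay":0,"az":0},{"x":0,"y":0,"z":-0.03,"ax":0,"ay":0,"az":0},{"x":0,"y":0,"z":-0.15,"ax":0,"ay":0,"az":0},{"x":0,"y":0,"z":-0.3,"ax":0,"ay":0,"az":0},{"x":0,"y":0,"z":-0.45,"ax":0,"ay":0,"az":0},{"x":0,"y":0,"z":-0.6,"ax":0,"ay":0,"az":0}]' 1; python3 -m jog '[{"x":0,"y":0,"z":-0.15,"ax":0,"ay":0,"az":0},{"x":0,"y":0,"z":-0.3,"ax":0,"ay":0,"az":0},{"x":0,"y":0,"z":-0.35,"ax":0,"ay":0,"az":0},{"x":0,"y":0,"z":-0.35,"ax":0,"ay":0,"az":0},{"x":0,"y":0,"z":-0.35,"ax":0,"ay":0,"az":0}]'>/dev/null; python3 - <<'E'
from h import *
shot("wrist","w22")
E
python3 plan.py 620 15.5 200 5
```

```text
clock: 38.58
tcp_pos: [425.1, 374.1, 129.2]
ee_rot: [3.138, 0.134, -0.002]
contact_force: [1.5, 0.7, -1.0]
grip_width: 85.2
t 39.05 pos [424.5 373.8 196.8] yaw 4.9 F [-0.1 -0.1 -0.3] grip 85.3 q [ 0.52  0.49  1.62 -0.    1.03  2.01]
shift [ 0.8205  1.8684 -0.016 ] turn [ 0.0015  0.0032 -0.0021]
```

View pics/w22.png

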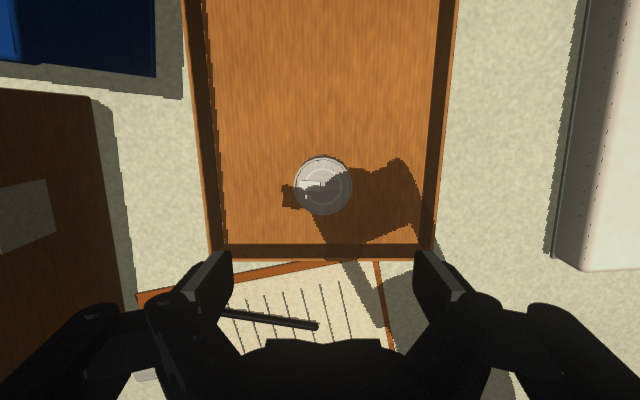

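Tin C stands flat in the tray at (322,185). Going back for tin B.

```bash
python3 -m jog '[{"x":0.04,"y":0.1,"z":0,"ax":0,"ay":0,"az":0},{"x":0.11,"y":0.25,"z":0,"ax":0,"ay":0,"az":0},{"x":0.19,"y":0.43,"z":0,"ax":0,"ay":0,"az":0},{"x":0.27,"y":0.61,"z":0,"ax":0,"ay":0,"az":0},{"x":0.34,"y":0.79,"z":0,"ax":0,"ay":0,"az":0},{"x":0.42,"y":0.97,"z":0,"ax":0,"ay":0,"az":0},{"x":0.5,"y":1,"z":0,"ax":0,"ay":0,"az":0}]'>/dev/null; python3 -m jog '[{"x":0.05,"y":0.17,"z":0.0,"ax":0,"ay":0,"az":0},{"x":0.12,"y":0.34,"z":0.0,"ax":0,"ay":0,"az":0},{"x":0.2,"y":0.51,"z":0.0,"ax":0,"ay":0,"az":0},{"x":0.26,"y":0.66,"z":0,"ax":0,"ay":0,"az":0},{"x":0.31,"y":0.79,"z":0,"ax":0,"ay":0,"az":0},{"x":0.32,"y":0.86,"z":0,"ax":0,"ay":0,"az":0},{"x":0.32,"y":0.868,"z":0,"ax":0,"ay":0,"az":0},{"x":0.32,"y":0.868,"z":0,"ax":0,"ay":0,"az":0}]'>/dev/null;  python3 -m jog '[{"x":0,"y":0,"z":0,"ax":0,"ay":0,"az":0},{"x":0,"y":0,"z":0,"ax":0,"ay":0,"az":0},{"x":0,"y":0,"z":0,"ax":0,"ay":0,"az":0}]' >/dev/null; python3 held.py w23 47; python3 plan.py 619.8 15.4 129.5 5
```

```text
lid tool z 45.6 ellipse tool xy ((-0.04943370819091797, 2.67991304397583), (59.90293502807617, 61.78778076171875), 75.33831787109375) minEncl ((0.039720602333545685, 2.2892801761627197), 31.531726837158203)
t 40.6 pos [620.3  17.7 198.3] yaw 5.0 F [-0.4 -0.1 -0. ] grip 85.7 q [-0.15  0.56  1.48  0.    1.11  1.33]
shift [-0.0034  0.0116  0.3439] turn [-0.0004  0.0003  0.0004]
```

View pics/w23.png

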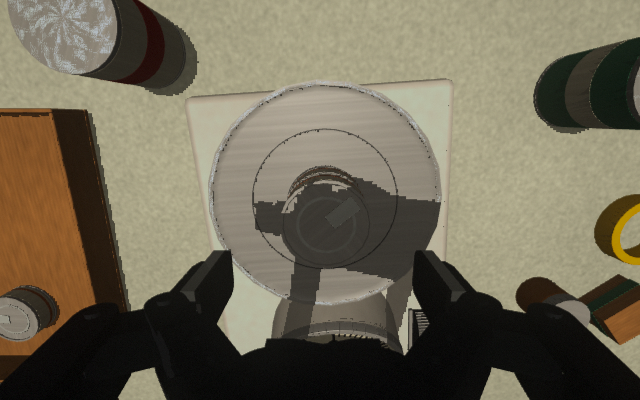

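```bash
python3 -m jog '[{"x":0,"y":0.012,"z":0.03,"ax":0,"ay":0,"az":0},{"x":0,"y":0.012,"z":0.11,"ax":0,"ay":0,"az":0},{"x":0,"y":0.012,"z":0.2,"ax":0,"ay":0,"az":0},{"x":0,"y":0.012,"z":0.28,"ax":0,"ay":0,"az":0},{"x":0,"y":0.012,"z":0.33,"ax":0,"ay":0,"az":0},{"x":0,"y":0.012,"z":0.342,"ax":0,"ay":0,"az":0},{"x":0,"y":0.012,"z":0.342,"ax":0,"ay":0,"az":0},{"x":0,"y":0.012,"z":0.342,"ax":0,"ay":0,"az":0}]';  python3 -m jog '[{"x":0,"y":0,"z":0,"ax":0,"ay":0,"az":0},{"x":0,"y":0,"z":0,"ax":0,"ay":0,"az":0},{"x":0,"y":0,"z":0,"ax":0,"ay":0,"az":0},{"x":0,"y":0,"z":0,"ax":0,"ay":0,"az":0},{"x":0,"y":0,"z":0,"ax":0,"ay":0,"az":0}]' -1 30; python3 -m jog '[{"x":0,"y":0,"z":-0.01,"ax":0,"ay":0,"az":0},{"x":0,"y":0,"z":-0.04,"ax":0,"ay":0,"az":0},{"x":0,"y":0,"z":-0.1,"ax":0,"ay":0,"az":0},{"x":0,"y":0,"z":-0.2,"ax":0,"ay":0,"az":0},{"x":0,"y":0,"z":-0.35,"ax":0,"ay":0,"az":0},{"x":0,"y":0,"z":-0.45,"ax":0,"ay":0,"az":0},{"x":0,"y":0,"z":-0.45,"ax":0,"ay":0,"az":0},{"x":0,"y":0,"z":-0.45,"ax":0,"ay":0,"az":0}]'; python3 held.py w24 -23; python3 plan.py 506 381.6 200 5
```

```text
clock: 41.27
tcp_pos: [621.6, 13.8, 130.2]
ee_rot: [3.138, 0.135, 0.002]
contact_force: [-1.3, 0.2, 0.3]
grip_width: 85.5
clock: 41.68
tcp_pos: [621.8, 13.8, 130.5]
ee_rot: [3.139, 0.134, 0.003]
contact_force: [0.5, 0.4, 2.1]
grip_width: 60.8
clock: 42.35
tcp_pos: [621.7, 13.7, 221.6]
ee_rot: [3.138, 0.135, 0.005]
contact_force: [0.9, -0.7, -1.8]
grip_width: 60.9
lid tool z -20.7 ellipse tool xy ((-1.241903305053711, 0.3178800344467163), (60.68025588989258, 67.46671295166016), 2.5136125087738037) minEncl ((4.309194564819336, 0.0825810357928276), 37.32777786254883)
t 42.4 pos [620.6  13.8 219.9] yaw 4.9 F [-0.   0.  -0.6] grip 60.7 q [-0.16  0.53  1.46 -0.    1.15  1.33]
shift [-0.4134 -1.8811  0.0994] turn [-0.      0.0004 -0.0021]
```

View pics/w24.png

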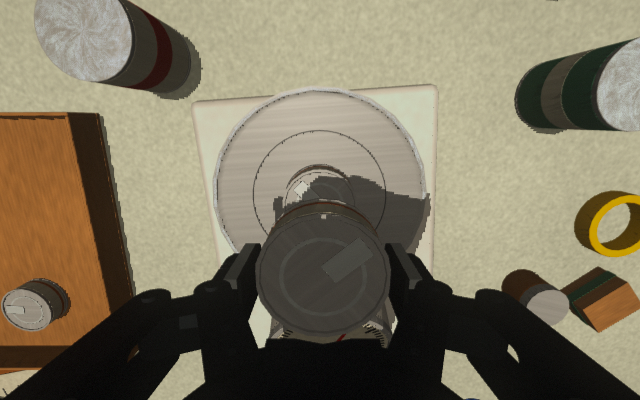

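Tin B is held, tin A remains and tin C stands in the tray. Moving to the tray's middle.

```bash
python3 -m jog '[{"x":-0.02,"y":-0.1,"z":0,"ax":0,"ay":0,"az":0},{"x":-0.05,"y":-0.25,"z":0,"ax":0,"ay":0,"az":0},{"x":-0.09,"y":-0.43,"z":0,"ax":0,"ay":0,"az":0},{"x":-0.13,"y":-0.61,"z":0,"ax":0,"ay":0,"az":0},{"x":-0.17,"y":-0.79,"z":0,"ax":0,"ay":0,"az":0},{"x":-0.21,"y":-0.97,"z":0,"ax":0,"ay":0,"az":0},{"x":-0.22,"y":-1,"z":0,"ax":0,"ay":0,"az":0}]'>/dev/null; python3 -m jog '[{"x":-0.04,"y":-0.17,"z":0.0,"ax":0,"ay":0,"az":0},{"x":-0.08,"y":-0.34,"z":0.0,"ax":0,"ay":0,"az":0},{"x":-0.12,"y":-0.51,"z":0.0,"ax":0,"ay":0,"az":0},{"x":-0.16,"y":-0.66,"z":0.05,"ax":0,"ay":0,"az":0},{"x":-0.19,"y":-0.79,"z":0.15,"ax":0,"ay":0,"az":0},{"x":-0.193,"y":-0.86,"z":0.3,"ax":0,"ay":0,"az":0},{"x":-0.193,"y":-0.88,"z":0.42,"ax":0,"ay":0,"az":0},{"x":-0.193,"y":-0.88,"z":0.5,"ax":0,"ay":0,"az":0}]'>/dev/null;  python3 -m jog '[{"x":0,"y":0,"z":0,"ax":0,"ay":0,"az":0},{"x":0,"y":0,"z":0,"ax":0,"ay":0,"az":0},{"x":0,"y":0,"z":0,"ax":0,"ay":0,"az":0}]'>/dev/null; python3 plan.py 506 381.6 14 5;  python3 - <<'E'
from h import *
shot("wrist","w25")
E
```

```text
t 43.9 pos [507.1 381.  119.8] yaw 4.9 F [ 0.7 -0.  -1.4] grip 61.2 q [ 0.47  0.67  1.5  -0.    0.97  1.95]
shift [-0.005  -0.0032  0.5291] turn [ 0.0001 -0.     -0.0028]
```

View pics/w25.png

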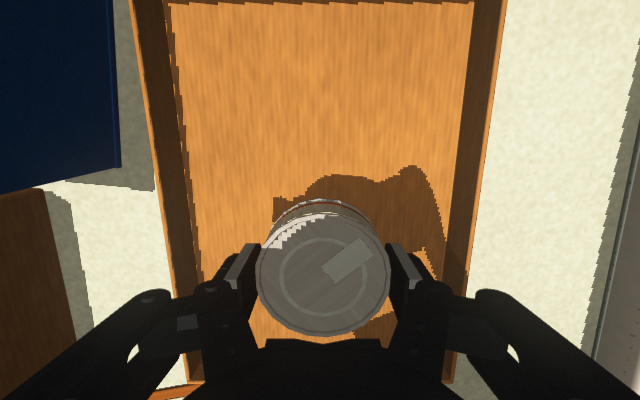

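```bash
python3 -m jog '[{"x":-0.003,"y":-0.003,"z":0.05,"ax":0,"ay":0,"az":0},{"x":-0.003,"y":-0.003,"z":0.17,"ax":0,"ay":0,"az":0},{"x":-0.003,"y":-0.003,"z":0.3,"ax":0,"ay":0,"az":0},{"x":-0.003,"y":-0.003,"z":0.42,"ax":0,"ay":0,"az":0},{"x":-0.003,"y":-0.003,"z":0.5,"ax":0,"ay":0,"az":0},{"x":-0.003,"y":-0.003,"z":0.525,"ax":0,"ay":0,"az":0},{"x":-0.003,"y":-0.003,"z":0.53,"ax":0,"ay":0,"az":0},{"x":-0.003,"y":-0.003,"z":0.53,"ax":0,"ay":0,"az":0}]'; python3 -m jog '[{"x":0,"y":0,"z":0.005,"ax":0,"ay":0,"az":0},{"x":0,"y":0,"z":0.008,"ax":0,"ay":0,"az":0},{"x":0,"y":0,"z":0.01,"ax":0,"ay":0,"az":0},{"x":0,"y":0,"z":0.01,"ax":0,"ay":0,"az":0}]' | grep -E "tcp|for"; python3 -m jog '[{"x":0,"y":0,"z":0.003,"ax":0,"ay":0,"az":0},{"x":0,"y":0,"z":0.005,"ax":0,"ay":0,"az":0},{"x":0,"y":0,"z":0.005,"ax":0,"ay":0,"az":0}]' | grep -E "tcp|for"
```

```text
clock: 44.62
tcp_pos: [506.6, 382.1, 14.3]
ee_rot: [-3.138, -0.134, -0.002]
contact_force: [-0.1, 0.6, -0.6]
grip_width: 60.6
tcp_pos: [506.4, 382.1, 12.5]
contact_force: [0.1, -0.7, -1.0]
tcp_pos: [506.0, 381.9, 10.8]
contact_force: [0.3, 0.7, -1.9]
```

```bash
python3 -m jog '[{"x":0,"y":0,"z":0.004,"ax":0,"ay":0,"az":0},{"x":0,"y":0,"z":0.004,"ax":0,"ay":0,"az":0},{"x":0,"y":0,"z":0.004,"ax":0,"ay":0,"az":0}]'| grep -E "tcp|for"
```

```text
tcp_pos: [506.0, 382.0, 10.3]
contact_force: [-1.2, -0.3, 3.1]
```

Contact at the expected height. Releasing and going back for tin A.

```bash
python3 -m jog '[{"x":0,"y":0,"z":0,"ax":0,"ay":0,"az":0},{"x":0,"y":0,"z":0,"ax":0,"ay":0,"az":0},{"x":0,"y":0,"z":0,"ax":0,"ay":0,"az":0},{"x":0,"y":0,"z":-0.03,"ax":0,"ay":0,"az":0},{"x":0,"y":0,"z":-0.15,"ax":0,"ay":0,"az":0},{"x":0,"y":0,"z":-0.3,"ax":0,"ay":0,"az":0},{"x":0,"y":0,"z":-0.45,"ax":0,"ay":0,"az":0},{"x":0,"y":0,"z":-0.6,"ax":0,"ay":0,"az":0}]' 1; python3 -m jog '[{"x":0,"y":0,"z":-0.15,"ax":0,"ay":0,"az":0},{"x":0,"y":0,"z":-0.3,"ax":0,"ay":0,"az":0},{"x":0,"y":0,"z":-0.35,"ax":0,"ay":0,"az":0},{"x":0,"y":0,"z":-0.35,"ax":0,"ay":0,"az":0},{"x":0,"y":0,"z":-0.35,"ax":0,"ay":0,"az":0}]'>/dev/null; python3 - <<'E'
from h import *
shot("wrist","w26")
E
python3 plan.py 620 15.7 200 5
```

```text
clock: 46.12
tcp_pos: [505.7, 381.7, 131.2]
ee_rot: [3.138, 0.134, -0.001]
contact_force: [1.1, 0.8, 0.4]
grip_width: 85.5
t 46.58 pos [505.  381.3 198.5] yaw 4.9 F [-0.2 -0.2 -0.8] grip 85.1 q [ 0.47  0.58  1.44 -0.    1.13  1.96]
shift [ 0.4169  1.8706 -0.0066] turn [ 0.0013  0.0033 -0.0022]
```

View pics/w26.png

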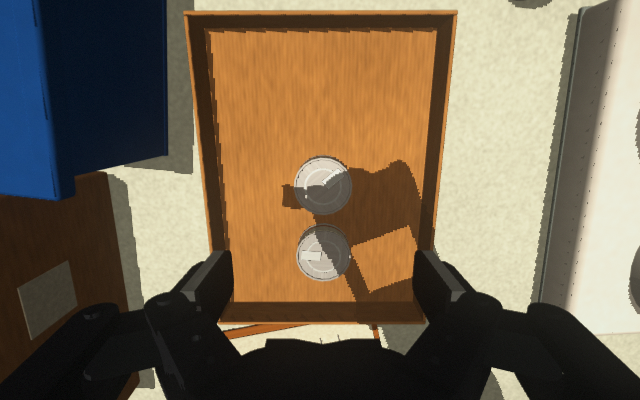

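Two tins stand side by side in the tray, at (322,185) and (322,252). Fetching the last one.

```bash
python3 -m jog '[{"x":0.02,"y":0.1,"z":0,"ax":0,"ay":0,"az":0},{"x":0.05,"y":0.25,"z":0,"ax":0,"ay":0,"az":0},{"x":0.09,"y":0.43,"z":0,"ax":0,"ay":0,"az":0},{"x":0.13,"y":0.61,"z":0,"ax":0,"ay":0,"az":0},{"x":0.17,"y":0.79,"z":0,"ax":0,"ay":0,"az":0},{"x":0.21,"y":0.97,"z":0,"ax":0,"ay":0,"az":0},{"x":0.22,"y":1,"z":0,"ax":0,"ay":0,"az":0}]'>/dev/null; python3 -m jog '[{"x":0.04,"y":0.17,"z":0.0,"ax":0,"ay":0,"az":0},{"x":0.08,"y":0.34,"z":0.0,"ax":0,"ay":0,"az":0},{"x":0.12,"y":0.51,"z":0.0,"ax":0,"ay":0,"az":0},{"x":0.16,"y":0.66,"z":0,"ax":0,"ay":0,"az":0},{"x":0.19,"y":0.79,"z":0,"ax":0,"ay":0,"az":0},{"x":0.197,"y":0.86,"z":0.1,"ax":0,"ay":0,"az":0},{"x":0.197,"y":0.871,"z":0.15,"ax":0,"ay":0,"az":0},{"x":0.197,"y":0.871,"z":0.15,"ax":0,"ay":0,"az":0}]'>/dev/null;  python3 -m jog '[{"x":0,"y":0,"z":0,"ax":0,"ay":0,"az":0},{"x":0,"y":0,"z":0,"ax":0,"ay":0,"az":0},{"x":0,"y":0,"z":0,"ax":0,"ay":0,"az":0}]' >/dev/null; python3 held.py w27 46; python3 plan.py 620.2 15.8 103.5 5
```

```text
lid tool z 44.1 ellipse tool xy ((-0.1490774303674698, 1.9244601726531982), (60.33869934082031, 62.196414947509766), 82.06710815429688) minEncl ((-0.17106203734874725, 1.9085551500320435), 31.534393310546875)
t 48.13 pos [621.2  17.5 170.6] yaw 5.0 F [ 0.2 -0.1 -0. ] grip 85.5 q [-0.15  0.59  1.5   0.    1.05  1.33]
shift [-0.006   0.0083  0.3355] turn [ 0.0001 -0.0012  0.0002]
```

View pics/w27.png

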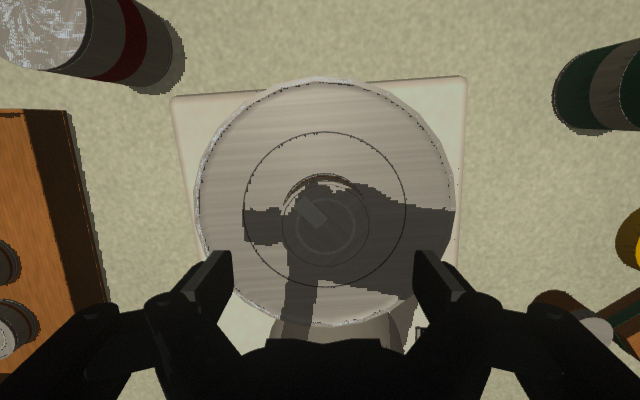

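```bash
python3 -m jog '[{"x":-0.003,"y":0.008,"z":0.03,"ax":0,"ay":0,"az":0},{"x":-0.003,"y":0.008,"z":0.11,"ax":0,"ay":0,"az":0},{"x":-0.003,"y":0.008,"z":0.2,"ax":0,"ay":0,"az":0},{"x":-0.003,"y":0.008,"z":0.28,"ax":0,"ay":0,"az":0},{"x":-0.003,"y":0.008,"z":0.32,"ax":0,"ay":0,"az":0},{"x":-0.003,"y":0.008,"z":0.331,"ax":0,"ay":0,"az":0},{"x":-0.003,"y":0.008,"z":0.331,"ax":0,"ay":0,"az":0},{"x":-0.003,"y":0.008,"z":0.331,"ax":0,"ay":0,"az":0}]';  python3 -m jog '[{"x":0,"y":0,"z":0,"ax":0,"ay":0,"az":0},{"x":0,"y":0,"z":0,"ax":0,"ay":0,"az":0},{"x":0,"y":0,"z":0,"ax":0,"ay":0,"az":0},{"x":0,"y":0,"z":0,"ax":0,"ay":0,"az":0},{"x":0,"y":0,"z":0,"ax":0,"ay":0,"az":0}]' -1 30; python3 -m jog '[{"x":0,"y":0,"z":-0.01,"ax":0,"ay":0,"az":0},{"x":0,"y":0,"z":-0.04,"ax":0,"ay":0,"az":0},{"x":0,"y":0,"z":-0.1,"ax":0,"ay":0,"az":0},{"x":0,"y":0,"z":-0.2,"ax":0,"ay":0,"az":0},{"x":0,"y":0,"z":-0.35,"ax":0,"ay":0,"az":0},{"x":0,"y":0,"z":-0.5,"ax":0,"ay":0,"az":0},{"x":0,"y":0,"z":-0.55,"ax":0,"ay":0,"az":0},{"x":0,"y":0,"z":-0.55,"ax":0,"ay":0,"az":0}]'; python3 held.py w28 -23; python3 - <<'E'
from meas import *
im,d,c=shot("top","t6"); P=pc(c,d)
m=np.zeros((400,640),bool); m[150:270,145:240]=(P[150:270,145:240,2]>30)&(P[150:270,145:240,2]<60)
r=rect(P,m,45,c); print("tray",r)
E
python3 plan.py 585.6 388.6 200 5
```

```text
clock: 48.8
tcp_pos: [621.2, 14.6, 104.4]
ee_rot: [3.138, 0.135, 0.002]
contact_force: [0.2, 0.1, 0.2]
grip_width: 85.4
clock: 49.22
tcp_pos: [621.3, 14.6, 104.4]
ee_rot: [3.139, 0.134, 0.003]
contact_force: [0.7, 1.1, 2.4]
grip_width: 61.0
clock: 49.88
tcp_pos: [622.7, 14.2, 217.7]
ee_rot: [3.137, 0.135, 0.012]
contact_force: [0.9, 0.7, -1.7]
grip_width: 60.6
lid tool z -20.6 ellipse tool xy ((-0.39648759365081787, 0.34269392490386963), (60.8480224609375, 66.41156768798828), 0.37232622504234314) minEncl ((4.438475131988525, 0.47001194953918457), 36.587188720703125)
tray ((506.5267639160156, 381.4901123046875), (318.8418884277344, 243.65606689453125), 5.069389343261719)
t 49.98 pos [619.9  14.6 213.4] yaw 4.9 F [-0.3  0.7 -1.2] grip 61.0 q [-0.16  0.54  1.46 -0.    1.14  1.33]
shift [-0.0107 -1.8777  0.0671] turn [-0.0002  0.0013 -0.0021]
```

View pics/w28.png

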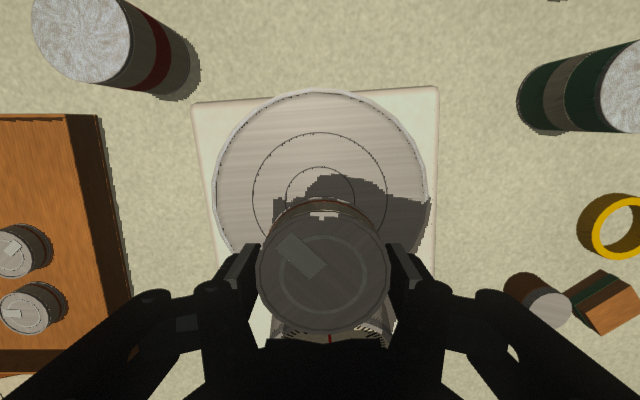

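The last tin is held, the pan is empty and the tray is unmoved. Moving to the tray's far third.

```bash
python3 -m jog '[{"x":0,"y":-0.1,"z":0,"ax":0,"ay":0,"az":0},{"x":0,"y":-0.25,"z":0,"ax":0,"ay":0,"az":0},{"x":0,"y":-0.43,"z":0,"ax":0,"ay":0,"az":0},{"x":0,"y":-0.61,"z":0,"ax":0,"ay":0,"az":0},{"x":0,"y":-0.79,"z":0,"ax":0,"ay":0,"az":0},{"x":0,"y":-0.97,"z":0,"ax":0,"ay":0,"az":0},{"x":0,"y":-1,"z":0,"ax":0,"ay":0,"az":0}]'>/dev/null; python3 -m jog '[{"x":0,"y":-0.17,"z":0.0,"ax":0,"ay":0,"az":0},{"x":0,"y":-0.34,"z":0.0,"ax":0,"ay":0,"az":0},{"x":-0.01,"y":-0.51,"z":0.0,"ax":0,"ay":0,"az":0},{"x":-0.01,"y":-0.66,"z":0.05,"ax":0,"ay":0,"az":0},{"x":-0.01,"y":-0.79,"z":0.15,"ax":0,"ay":0,"az":0},{"x":-0.01,"y":-0.86,"z":0.3,"ax":0,"ay":0,"az":0},{"x":-0.01,"y":-0.878,"z":0.42,"ax":0,"ay":0,"az":0},{"x":-0.01,"y":-0.878,"z":0.5,"ax":0,"ay":0,"az":0}]'>/dev/null;  python3 -m jog '[{"x":0,"y":0,"z":0,"ax":0,"ay":0,"az":0},{"x":0,"y":0,"z":0,"ax":0,"ay":0,"az":0},{"x":0,"y":0,"z":0,"ax":0,"ay":0,"az":0}]'>/dev/null; python3 plan.py 585.6 388.6 14 5;  python3 - <<'E'
from h import *
shot("wrist","w29")
E
```

```text
t 51.48 pos [586.8 388.2 113.5] yaw 4.9 F [-0.3 -0.3 -0.9] grip 60.4 q [ 0.43  0.76  1.31 -0.    1.07  1.91]
shift [-0.0057 -0.0027  0.4975] turn [ 0.0003  0.0004 -0.0027]
```

View pics/w29.png

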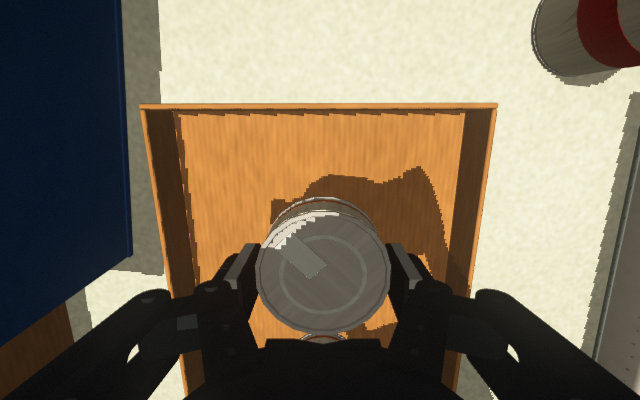

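```bash
python3 -m jog '[{"x":-0.003,"y":-0.003,"z":0.05,"ax":0,"ay":0,"az":0},{"x":-0.003,"y":-0.003,"z":0.17,"ax":0,"ay":0,"az":0},{"x":-0.003,"y":-0.003,"z":0.3,"ax":0,"ay":0,"az":0},{"x":-0.003,"y":-0.003,"z":0.41,"ax":0,"ay":0,"az":0},{"x":-0.003,"y":-0.003,"z":0.48,"ax":0,"ay":0,"az":0},{"x":-0.003,"y":-0.003,"z":0.495,"ax":0,"ay":0,"az":0},{"x":-0.003,"y":-0.003,"z":0.498,"ax":0,"ay":0,"az":0},{"x":-0.003,"y":-0.003,"z":0.498,"ax":0,"ay":0,"az":0}]'; python3 -m jog '[{"x":0,"y":0,"z":0.005,"ax":0,"ay":0,"az":0},{"x":0,"y":0,"z":0.008,"ax":0,"ay":0,"az":0},{"x":0,"y":0,"z":0.01,"ax":0,"ay":0,"az":0},{"x":0,"y":0,"z":0.01,"ax":0,"ay":0,"az":0}]' | grep -E "tcp|for"; python3 -m jog '[{"x":0,"y":0,"z":0.003,"ax":0,"ay":0,"az":0},{"x":0,"y":0,"z":0.005,"ax":0,"ay":0,"az":0},{"x":0,"y":0,"z":0.005,"ax":0,"ay":0,"az":0}]' | grep -E "tcp|for"
```

```text
clock: 52.2
tcp_pos: [586.9, 389.5, 15.2]
ee_rot: [-3.138, -0.134, -0.003]
contact_force: [-0.5, -0.7, -1.1]
grip_width: 60.9
tcp_pos: [586.2, 389.4, 12.9]
contact_force: [-0.4, 0.2, -1.1]
tcp_pos: [585.7, 389.1, 11.1]
contact_force: [0.3, -0.0, -1.5]
```

```bash
python3 -m jog '[{"x":0,"y":0,"z":0.005,"ax":0,"ay":0,"az":0},{"x":0,"y":0,"z":0.005,"ax":0,"ay":0,"az":0},{"x":0,"y":0,"z":0.005,"ax":0,"ay":0,"az":0}]'| grep -E "tcp|for"
```

```text
tcp_pos: [585.9, 389.2, 10.5]
contact_force: [-0.6, -0.1, 1.4]
```

```bash
python3 -m jog '[{"x":0,"y":0,"z":0,"ax":0,"ay":0,"az":0},{"x":0,"y":0,"z":0,"ax":0,"ay":0,"az":0},{"x":0,"y":0,"z":0,"ax":0,"ay":0,"az":0},{"x":0,"y":0,"z":-0.03,"ax":0,"ay":0,"az":0},{"x":0,"y":0,"z":-0.15,"ax":0,"ay":0,"az":0},{"x":0,"y":0,"z":-0.3,"ax":0,"ay":0,"az":0},{"x":0,"y":0,"z":-0.45,"ax":0,"ay":0,"az":0},{"x":0,"y":0,"z":-0.6,"ax":0,"ay":0,"az":0}]' 1; python3 -m jog '[{"x":-0.1,"y":0,"z":-0.15,"ax":0,"ay":0,"az":0},{"x":-0.2,"y":0.1,"z":-0.3,"ax":0,"ay":0,"az":0},{"x":-0.35,"y":0.25,"z":-0.45,"ax":0,"ay":0,"az":0},{"x":-0.5,"y":0.4,"z":-0.6,"ax":0,"ay":0,"az":0},{"x":-0.65,"y":0.55,"z":-0.7,"ax":0,"ay":0,"az":0},{"x":-0.8,"y":0.7,"z":-0.7,"ax":0,"ay":0,"az":0},{"x":-0.8,"y":0.85,"z":-0.7,"ax":0,"ay":0,"az":0},{"x":-0.8,"y":0.9,"z":-0.7,"ax":0,"ay":0,"az":0}]';python3 -m jog '[{"x":0,"y":0.1,"z":0,"ax":0,"ay":0,"az":0},{"x":0,"y":0.2,"z":0,"ax":0,"ay":0,"az":0},{"x":0,"y":0.2,"z":0,"ax":0,"ay":0,"az":0},{"x":0,"y":0.2,"z":0,"ax":0,"ay":0,"az":0}]'>/dev/null;  python3 - <<'E'
from h import *
shot("wrist","w30"); shot("top","t7"); shot("scene","s3")
E
```

```text
clock: 53.7
tcp_pos: [585.7, 389.1, 131.5]
ee_rot: [3.139, 0.134, -0.001]
contact_force: [-0.6, 0.4, -0.1]
grip_width: 85.4
clock: 54.37
tcp_pos: [438.5, 193.4, 271.6]
ee_rot: [3.137, 0.135, -0.001]
contact_force: [0.2, 0.1, -0.9]
grip_width: 85.4
```

View pics/w30.png

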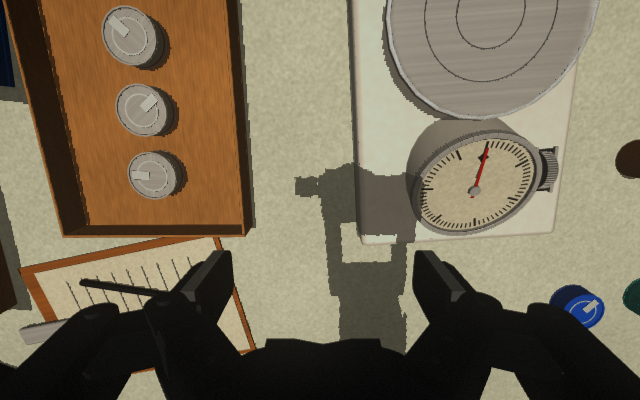

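View pics/t7.png

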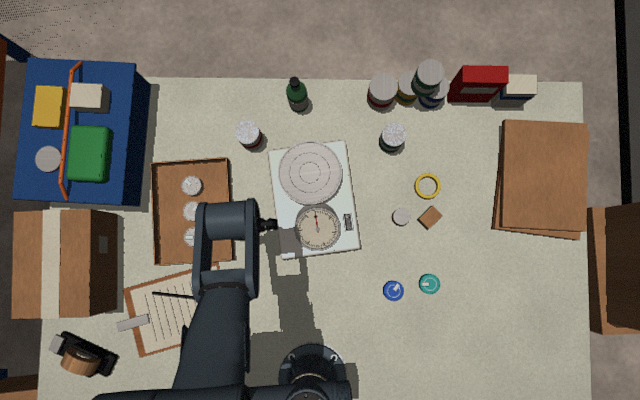

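View pics/s3.png

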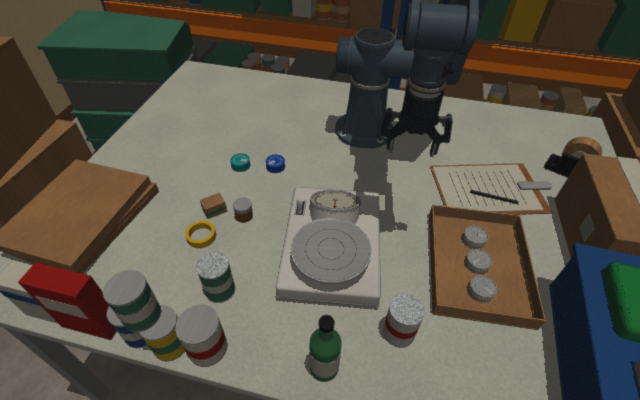

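All three tins stand upright side by side in the tray, in the wrist view at (133,36), (145,110) and (154,176). The pan is empty, the zero mark is under the pointer, and the other goods are where they started. Handing in.

```bash
python3 -c "
from cell import ctrl
print(ctrl.finish_job())"
```

```text
the job is handed in; nothing more can be done
None
```

The job is done and handed in at about 55 s of robot time; it reports no verdict.

- **Zeroing:** I rolled the wheel back four clicks in two strokes, pressing with about 9–13 N. The zero mark then stood under the pointer on the empty pan.
- **Weighing:** Only three flat tins were present. I stacked them on the pan's middle with their centres within about 1 mm of each other. The stack stood untouched for over 3 s. The dial showed about 14.7 graduations, roughly 0.37 kg, against the 0.33 kg expected from the stated tin weight.
- **Unloading:** The tins now stand upright, side by side, about 80 mm apart on the tray floor.

The last pictures show an empty pan with the pointer back on the zero mark. The tray, look-alikes and other goods looked unmoved, and the tray measured within 1 mm of its starting place. In the final top view the arm hides part of the tray, but the wrist and scene views show all three tins. No check failed; the only disagreement was 1–2 mm between top and wrist measurements of a tin.

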